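Empty the target changer into the rack and set it running again

ROBOT

A 6-joint arm with a two-finger parallel gripper is mounted at the origin on the work surface. World frame = base frame: x ahead of the robot, y to its left, z up, the work surface at z = 0. Lengths are in mm, angles in degrees, forces in N, time in s.
With the tool pointing down it reaches from about 350 to 850 mm from the base axis. Payload 8.1 kg.
Tool frame: the origin (TCP) lies at the very end of the fingers, on their centre line; the grasp point (between the pads) lies 19 mm behind it; z points along the fingers, y is the line along which they close (so a half turn about z gives the same grasp; the last joint's range is limited). The gripper opens to 85 mm and grips with 20 to 120 N. Pads are 22 mm wide; open, the fingers measure 114 mm over their backs; the gripper's body (76 mm by 85 mm) begins 54 mm behind the grasp point. The pads swing forward as they close: fully open they stand 13 mm farther back than shut.
Start: joints at [67.013, 7.471, 85.268, -0, 87.261, -4.893], TCP at [186.324, 570.34, 194.292] pointing down, gripper open.
Joint ranges: [-169.43, 169.43], [-51.17, 129.36], [1.28, 143.12], [-76.62, 256.62], [0, 156.53], [-152.29, 152.29]. Speed limits (degrees/s): [136.94, 136.94, 159.86, 180, 180, 180].

INTERFACE

Orientations are given as [roll, pitch, yaw] about the fixed x, y, z axes, in that order (R = Rz(yaw) Ry(pitch) Rx(roll)).
In Python, from station import ctrl gives the robot as it stands. The module is installed in compiled form; this text tells all that it offers.
- The arm moves only by the tool send_rows, never from a script. Its argument "commands" is a list of rows, each a list of 4 numbers: the shift along the tool's x, y, z in units of 40 mm (1.0 is 40 mm), then the turn about the tool's z in units of 5 degrees (1.0 is 5 degrees). A call has 1 to 10 rows; each row is the pose to reach, as a shift and turn from the pose commanded when the call began, along the tool's axes at that moment; what a row does not reach only later rows make up. A row lasts 1/8 s, in which the tool goes at most 62.5 mm and 10.7 degrees, less where a joint would pass 70% of its speed; a pose out of reach is approached as far as the arm can. A call with a gripper value outside its range is refused whole. "jaw" is the gripper's target within -1 to 1 (shut at 1, half-way at 0, fully open at -1), set as the call begins (left out, the last holds). The fingers move at their own pace and stop on an object; "newtons" is the grip in N (left out, the last holds). Time passes only in rows, so rows that repeat a pose let the fingers close. It gives the time, the measured TCP pose, the force and the opening at its end, in the units of the state.
- ctrl.get_state(): the state, without advancing time (a new reading comes with each control period).
- ctrl.read_camera(name): name is "scene" or "top" or "wrist"; returns a dict with "frame" (420x560x3 uint8, red, green, blue), "z_map" (420x560 float32, mm along the optical axis (not along the pixel's ray), 0 where there is no reading), "vertical_fov" (degrees; the focal length in pixels is half the picture's height over the tangent of half this angle, whatever the lens; pixels are square), "cx", "cy" (the principal point, pixels), "pose" (4x4, takes a point from camera to world coordinates); the wrist camera has in their place "hand_eye" (4x4, takes a point from camera to tool coordinates, whose origin is the TCP and whose axes are the flange's). Camera axes: x right, y up, looking along -z (the intrinsics and any distortion apply to the point x, -y, -z); pixel columns grow to the right and rows downward; lengths in mm; the calibration is good to about 2 mm. The wrist camera is an equidistant fisheye: a pixel r from the principal point sees the ray r / f radians off the axis. A picture is of the moment at which its call begins: read the wrist's pose just before it.
- ctrl.finish_job(): hands the job in, once; it reports no verdict.
Trained networks look in the newest picture that a camera, given by its name, has taken for a name from the list of things; names that differ only in an ending like _2 or _b are one class to them, and where a whole thing is asked for, a point or a joint stands for the part that bears it (a point fixed in the world has none). Each returns a list of dicts, best first, with "p" (0 to 1); they miss things now and then, are a little off and sometimes report something else, mostly with a low value. They report only what shows in the picture. A call takes as long as a camera call. They do not tell look-alikes from the thing itself.
- ctrl.boxes_of(label, camera): "location" ([column, row] in pixels, amid what is visible of it).
The state is a dict: "time": time; "joints": joint angles; "qvel": joint speeds; "tau": joint torques, N m; "eef_pos": TCP position; "tool_rot": TCP orientation; "wrist_force": force on the tool from outside, world axes, zero at the start; "ft_torque": the same for the moment, N m; "finger_gap": opening from 0.0 (shut) to 1.0 (fully open).
Only numpy, scipy, OpenCV 4.12 (cv2) and the standard library are available. Lean on these libraries where they do the work, as an engineer would, in place of code of your own. Each camera call takes 0.05 s, during which the arm holds its last target. There are 200 camera calls.

TASK

First park the target changer so that it feeds no more: pull its dial up, turn it clockwise to the brass park mark and push it fully home again. Then empty the catch tray: stand every test target on edge in the slotted rack, one to a slot and down on the slot's floor. Last, set the changer to run again: pull the dial up, turn it back among the white run ticks and push it fully home, leaving the other things on the counter alone.

Things in the scene. Friction and masses are not known exactly. Their poses are not given: they have to be found in the camera images.
- target0: lens test target: a flat rigid plate 100 x 60 x 12 mm, black plastic frame with a paper chart on both faces, about 150 g; all are alike, both faces and ends the same; three or four are present. Starts lying flat in the catch tray. Origin at its centre; own x along the 100 mm, y along the 60 mm, z through the 12 mm thickness
- target1: lens test target: a flat rigid plate 100 x 60 x 12 mm, black plastic frame with a paper chart on both faces, about 150 g; all are alike, both faces and ends the same; three or four are present. Starts lying flat in the catch tray. Origin at its centre; own x along the 100 mm, y along the 60 mm, z through the 12 mm thickness
- target2: lens test target: a flat rigid plate 100 x 60 x 12 mm, black plastic frame with a paper chart on both faces, about 150 g; all are alike, both faces and ends the same; three or four are present. Starts lying flat in the catch tray. Origin at its centre; own x along the 100 mm, y along the 60 mm, z through the 12 mm thickness
- target3: lens test target: a flat rigid plate 100 x 60 x 12 mm, black plastic frame with a paper chart on both faces, about 150 g; all are alike, both faces and ends the same; three or four are present. Starts lying flat in the catch tray. Origin at its centre; own x along the 100 mm, y along the 60 mm, z through the 12 mm thickness
- tray: steel catch tray of the target changer, fixed, between the changer and the rack: floor 270 (x) x 280 (y) mm, 5 mm thick, 4 mm rims rising to 20 mm above the counter along its near and far (x) sides only, open at its left and right. Origin on the counter under its centre, axes along its sides
- rack: fixed dark wooden rack, 230 (x) x 126 (y) x 44 mm high, open on top: five parallel slots along its y, spaced 46 mm along its x, each 18 mm wide, 110 mm long, 36 mm deep, its floor 8 mm above the counter; light wooden walls of the same height close the slots' ends. Origin on the counter under its centre; yaw within 0.2 of the world axes
- slot0 (a point): centre of the floor of rack slot 0 (8 mm above the counter, rib tops 36 mm higher), at x = -92 mm of the rack; axes as the rack's. Slot 0 is nearest the robot, slot 4 farthest
- slot1 (a point): centre of the floor of rack slot 1 (8 mm above the counter, rib tops 36 mm higher), at x = -46 mm of the rack; axes as the rack's. Slot 0 is nearest the robot, slot 4 farthest
- slot2 (a point): centre of the floor of rack slot 2 (8 mm above the counter, rib tops 36 mm higher), at x = 0 mm of the rack; axes as the rack's. Slot 0 is nearest the robot, slot 4 farthest
- slot3 (a point): centre of the floor of rack slot 3 (8 mm above the counter, rib tops 36 mm higher), at x = 46 mm of the rack; axes as the rack's. Slot 0 is nearest the robot, slot 4 farthest
- slot4 (a point): centre of the floor of rack slot 4 (8 mm above the counter, rib tops 36 mm higher), at x = 92 mm of the rack; axes as the rack's. Slot 0 is nearest the robot, slot 4 farthest
- changer: target changer, a fixed grey metal housing 180 x 140 x 100 mm with a small display and a dial on its top, standing to the left or the right of the tray. Origin on the counter under its centre; its x is away from the robot (yaw within 0.3). The dial's upright axis stands at x = -30 mm, y = 0 of the changer
- dial_pull (a joint): how far the dial is pulled up out of the housing, m: 0 = pushed fully home, 0.014 = fully out. It moves straight up, takes about 4 N, and stays where it is left
- dial_turn (a joint): dial angle, rad, growing anticlockwise seen from above: 0 = white pointer at the single brass park mark (robot side), 0.78 to 1.5 = run range, a row of white ticks, where it starts. An inner key blocks turning through 0.15 to 0.75 unless the dial is pulled up over 8 mm; there it cannot be pushed home either. Stops at -0.06 and 1.5. Turning takes about 0.05 N m
- dial_grip (a point): on the dial's axis, 10 mm below the top of its grip bar (50 long x 14 wide x 32 mm tall) and 22 mm above the dial's round plate (radius 36 mm) that carries the bar; about 138 mm above the counter with the dial home. It moves and turns with the dial: its x lies along the bar, the pointer is at the -x end
- lens: dented silver rangefinder lens, a stepped cylinder 58 mm across, 46 mm high; a bystander standing beyond the work, to be left where it is. Origin at the centre of its underside
- hood: yellow plastic lens hood, a cup 72 mm across, 35 mm high; a bystander standing beyond the work, to be left where it is. Origin at the centre of its underside
- eyecup: black rubber eyecup on a rigid 50 x 40 mm base, 26 mm high; a bystander standing beyond the work, to be left where it is. Origin at the centre of its underside
- case: round chrome filter case, 68 mm across, 22 mm high; a bystander standing beyond the work, to be left where it is. Origin at the centre of its underside
There are look-alikes about, which are no part of the job. What is shaped like the target1 but green or pink is not meant. What is shaped like the target3 but blue or pink is not meant.

How it is judged (in metres and radians):
On the way, in this order (a step that is already met when the one before it is completed fails the run):
1. the dial is pulled up at least 9 mm, still in its run range (value of joint dial_pull above 0.009 m and value of joint dial_turn above 0.7 rad), for 0.05 s.
2. the dial is turned to the park mark (within 0.14 rad) while pulled out (value of joint dial_pull above 0.006 m and value of joint dial_turn below 0.14 rad), for 0.05 s.
3. the dial is pushed home (within 3 mm) at the park mark (value of joint dial_turn below 0.14 rad and value of joint dial_pull below 0.003 m), for 0.2 s.
4. every target stands in a slot of the rack ((x of target0 in the frame of slot0 between -0.008 and 0.008 m or x of target0 in the frame of slot1 between -0.008 and 0.008 m or x of target0 in the frame of slot2 between -0.008 and 0.008 m or x of target0 in the frame of slot3 between -0.008 and 0.008 m or x of target0 in the frame of slot4 between -0.008 and 0.008 m) and y of target0 in the frame of rack between -0.035 and 0.035 m and height (world z) of target0 between 0.03 and 0.066 m and angle between the z axis of each of target0, target1, target2, target3 and the x axis of rack, either way round below 0.22 rad and linear speed of each of target0, target1, target2, target3 below 0.03 m/s and (x of target1 in the frame of slot0 between -0.008 and 0.008 m or x of target1 in the frame of slot1 between -0.008 and 0.008 m or x of target1 in the frame of slot2 between -0.008 and 0.008 m or x of target1 in the frame of slot3 between -0.008 and 0.008 m or x of target1 in the frame of slot4 between -0.008 and 0.008 m) and y of target1 in the frame of rack between -0.035 and 0.035 m and height (world z) of target1 between 0.03 and 0.066 m and (x of target2 in the frame of slot0 between -0.008 and 0.008 m or x of target2 in the frame of slot1 between -0.008 and 0.008 m or x of target2 in the frame of slot2 between -0.008 and 0.008 m or x of target2 in the frame of slot3 between -0.008 and 0.008 m or x of target2 in the frame of slot4 between -0.008 and 0.008 m) and y of target2 in the frame of rack between -0.035 and 0.035 m and height (world z) of target2 between 0.03 and 0.066 m and (x of target3 in the frame of slot0 between -0.008 and 0.008 m or x of target3 in the frame of slot1 between -0.008 and 0.008 m or x of target3 in the frame of slot2 between -0.008 and 0.008 m or x of target3 in the frame of slot3 between -0.008 and 0.008 m or x of target3 in the frame of slot4 between -0.008 and 0.008 m) and y of target3 in the frame of rack between -0.035 and 0.035 m and height (world z) of target3 between 0.03 and 0.066 m), for 0.2 s.
5. the dial is pulled up at least 9 mm, still near the park mark (value of joint dial_pull above 0.009 m and value of joint dial_turn below 0.3 rad), for 0.05 s.
6. the dial is turned back into its run range (0.75 rad or more) while pulled out (value of joint dial_pull above 0.006 m and value of joint dial_turn above 0.75 rad), for 0.05 s.
7. the dial is pushed home (within 3 mm) in its run range (value of joint dial_turn above 0.75 rad and value of joint dial_pull below 0.003 m), for 0.2 s.
At the end, for the whole second after the job is handed in: dial home (3 mm) in its run range (over 0.75 rad); every target present rests on edge on a slot floor: centre within 8 mm of the slot middle plane, 35 mm of the rack middle line, 30 to 66 mm above the counter, square to the slot within 0.22 rad (all of step 4 and all of step 7); the robot touches nothing.
It fails at once if a target is more than 8 cm up while the dial is not parked and home (height (world z) of any of target0, target1, target2, target3 above 0.08 m and (value of joint dial_turn above 0.2 rad or value of joint dial_pull above 0.006 m)).
It fails at once if a bystander (lens, hood, eyecup, filter case) is moved more than 3 cm (distance of any of lens, hood, eyecup, case from where it was at the start of the episode above 0.03 m).
Of target0, target1, target2, target3 only 3 to 4 are there at a start; the rules pass over those that are not, and their reading is None.
At some moment in a run one of target0, target1, target2, target3 may be knocked a few centimetres aside while the robot is not near it.
It also fails if it takes over 210 s, if anything falls off the work surface, if the arm or the gripper's body presses on something with over 40 N, if the wrist force passes 120 N, or if a joint passes its speed limit or range.

## Working session

There is one attempt and no reset: what is moved stays moved. The work goes in short steps, Python scripts to look and compute and a tool call to move; the robot and the scene stay as the last step left them, time stands still between calls to the robot, and variables do not carry over. Pictures are saved under pics/ and viewed, on a budget of 14 in all, crops included, one or two more only if the job needs it, and the job is handed in when it is done.

Besides the shell and the picture viewer there is one more tool, called after "Call:" as a command line: name --pt "numbers of a row" for each row, then --argument value for the rest. send_rows: Moves the arm, as the interface text tells. Its arguments: {"type":"object","properties":{"commands":{"type":"array","items":{"type":"array","items":{"type":"number"}}},"jaw":{"type":"number"},"newtons":{"type":"number"}},"required":["commands"]}

```bash
mkdir -p pics
cat > h.py <<'E'
import numpy as np, cv2
from station import ctrl
from scipy.spatial.transform import Rotation as R
def cloud(c):
    z=c["z_map"]; h,w=z.shape; f=h/2/np.tan(np.radians(c["vertical_fov"]/2))
    v,u=np.mgrid[:h,:w]
    p=np.stack([(u-c["cx"])/f*z,-(v-c["cy"])/f*z,-z],-1)
    T=np.array(c["pose"]); return p@T[:3,:3].T+T[:3,3]
def save(n,img): cv2.imwrite("pics/"+n,img[...,::-1])
def tool():
    s=ctrl.get_state(); return np.array(s["eef_pos"]), R.from_euler("xyz",s["tool_rot"],degrees=True)
def go(target,yaw=None):
    """units along tool axes to world target, plus turn to put tool y at world direction yaw(deg)"""
    p,r=tool(); d=r.inv().apply(np.array(target)-p)/40
    out=[round(x,3) for x in d]
    if yaw is not None:
        y=r.apply([0,1,0]); a=np.degrees(np.arctan2(y[1],y[0])); x=-(yaw-a)
        x=(x+90)%180-90; out.append(round(x/5,3))
    return out
E
python3 - <<'E'
from h import *
print(ctrl.get_state())
for n in("scene","top"):
    c=ctrl.read_camera(n); save(n+"0.png",c["frame"]); P=cloud(c)
    np.savez(n+"0.npz",P=P,f=c["frame"])
    print(n,c["vertical_fov"],np.round(c["pose"],2).tolist())
    for l in("target0","tray","rack","changer","dial_grip","lens","hood","eyecup","case"):
        for b in ctrl.boxes_of(l,n)[:7]:
            u,v=map(int,b["location"]); print(l,round(b["p"],2),(u,v),P[v,u].round())
E
```

```text
{'time': 0.0, 'joints': array([ 6.70129971e+01,  7.51640192e+00,  8.53316017e+01, -1.83840600e-03,
        8.72612061e+01, -4.89115249e+00]), 'qvel': array([ 0.04639889,  0.07809988,  0.03424968,  0.03135627, -0.11346642,
        0.05835259]), 'tau': array([-1.86152094e-03, -5.69387555e+01, -5.00555241e+01, -1.54666877e-04,
        1.44184215e-02,  3.43050226e-05]), 'eef_pos': array([186.08641661, 569.74225687, 193.20875654]), 'tool_rot': array([-1.79891031e+02, -7.48210228e-03,  1.61904232e+02]), 'wrist_force': array([-0.60343371, -0.06226429,  0.13953038]), 'ft_torque': array([-0.02168211,  0.03403196, -0.00300051]), 'finger_gap': 0.9993985023012781}
scene 54.147159742776225 [[0.28, -0.79, 0.55, 1173.07], [0.96, 0.24, -0.15, -117.62], [-0.01, 0.57, 0.82, 1085.78], [0.0, 0.0, 0.0, 1.0]]
target0 0.84 (273, 214) [468.  60.  15.]
target0 0.82 (296, 317) [806.  27.  12.]
target0 0.78 (375, 154) [326. 473.  10.]
target0 0.76 (235, 251) [563. -84.  14.]
target0 0.69 (314, 157) [277. 264.  11.]
target0 0.58 (285, 244) [583.  65.  15.]
target0 0.55 (406, 224) [622. 444.  12.]
tray 0.56 (251
[... 597 characters left out ...]
 0.0, 1.0]]
target0 0.93 (288, 247) [452.  71.  17.]
target0 0.84 (220, 308) [280. 265.   9.]
target0 0.74 (299, 125) [821.  35.  10.]
target0 0.73 (142, 295) [318. 486.  16.]
target0 0.69 (289, 204) [578.  67.  17.]
target0 0.63 (340, 209) [562. -82.  20.]
tray 0.77 (318, 234) [491. -17.  10.]
rack 0.88 (419, 233) [ 493. -314.    5.]
changer 0.68 (210, 241) [461. 282. 117.]
changer 0.66 (416, 228) [ 504. -298.   35.]
dial_grip 0.77 (200, 252) [432. 309. 115.]
lens 0.82 (375, 158) [ 709. -184.   45.]
lens 0.74 (321, 234) [491. -26.   9.]
hood 0.61 (247, 158) [719. 191.   9.]
eyecup 0.81 (410, 161) [ 704. -290.   29.]
case 0.94 (208, 154) [728. 306.  20.]
case 0.47 (208, 243) [456. 288. 114.]
```

View pics/top0.png

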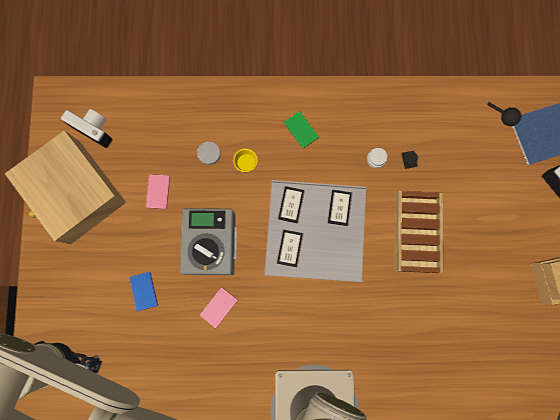

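Run:
```python
import numpy as np,cv2
d=np.load("top0.npz"); f=d["f"]
a=cv2.resize(f[180:290,170:370],(800,440),interpolation=cv2.INTER_CUBIC)
cv2.imwrite("pics/crop0.png",a[...,::-1])
```

```text
(no output)
```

View pics/crop0.png

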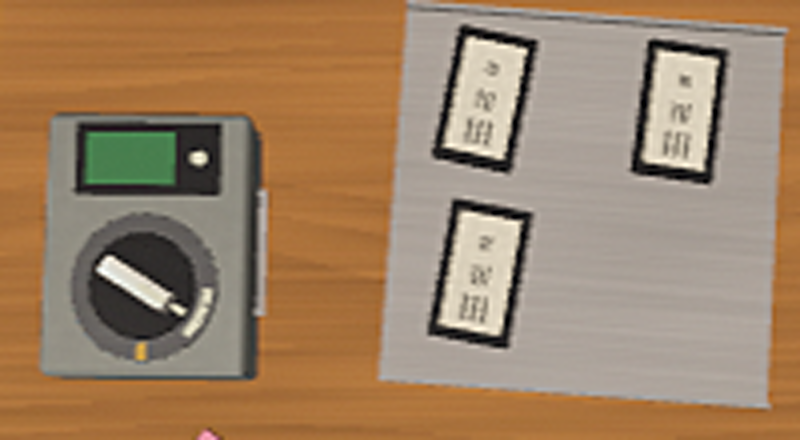

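Three real targets lie in the tray at (291,204), (340,208) and (290,248). The look-alikes are green (301,129), pink (157,192) and (218,308), and blue (143,291), and I leave those alone. The dial is at (205,252) with its pointer in the run ticks and the brass mark at (205,267). The rack is at (419,233).

Run:
```python
import numpy as np,cv2
from scipy import ndimage
for n in("top","scene"):
    d=np.load(n+"0.npz"); P=d["P"]; f=d["f"].astype(int); x,y,z=P[...,0],P[...,1],P[...,2]
    print(n,"noise z table",z[(abs(x-600)<40)&(abs(y+150)<20)].std())
    def rect(m,name):
        q=P[m]; r=cv2.minAreaRect(q[:,:2].astype(np.float32)); print(name,len(q),np.round(q.mean(0),1),np.round(r[0],1),np.round(r[1],1),round(r[2],1))
    s=f.max(-1)-f.min(-1)
    rect((abs(x-455)<80)&(abs(y-290)<80)&(z>135)&(z<165),"bar")
    rect((abs(x-480)<130)&(abs(y-290)<110)&(z>92)&(z<108),"housing")
    rect((abs(x-500)<140)&(abs(y+310)<100)&(z>34)&(z<60),"rack")
    # targets: dark frame + paper, fill
    tr=(abs(x-500)<160)&(abs(y+20)<150)&(z<35)
    dark=tr&(f.max(-1)<70); lab,k=ndimage.label(dark)
    for i in range(1,k+1):
        m=ndimage.binary_fill_holes(lab==i)
        if m.sum()>80: rect(m,"target")
    if n=="top": # brass
        m=(abs(x-420)<60)&(abs(y-290)<60)&(f[...,0]-f[...,2]>70)&(z>90); rect(m,"brass")
```

```text
top noise z table 5.636729328614945
bar 103 [434.  294.3 148.5] [434.2 294.6] [49.1 13.7] 56.6
housing 2578 [470.6 293.5 101.3] [465.4 294.4] [140.2 179.1] 89.3
rack 2500 [ 494.7 -306.2   44.2] [ 495.6 -306.9] [127.9 232.1] 86.7
target 657 [576.6  62.3  20.1] [482.9  82.1] [ 57.  295.3] 78.1
target 664 [566.7 -79.4  24.2] [465.5 -23.1] [ 85.8 345.7] 60.9
target 683 [449.4  66.6  19.7] [416.  73.] [ 57.  167.9] 79.2
brass 9 [390.4 296.8 106.4] [390.8 295.9] [8.5 5.8] 2.8
scene noise z table 5.314422879206689
bar 95 [439.2 293.6 144.2] [436.7 294.1] [49.7 19.1] 52.5
housing 1711 [484.1 289.7  99.8] [466.9 294. ] [140.4 182.1] 89.2
rack 2329 [ 503.7 -307.8   42.1] [ 497.1 -307.8] [128.  232.7] 87.3
```

```bash
python3 -c "
from h import *
print(go([435,294.3,185],146.6))"
```

```text
[np.float64(-8.052), np.float64(-4.629), np.float64(0.232), np.float64(-14.939)]
```

Call:
send_rows --pt "-8.05 -4.63 0.2 -14.94" --pt "-8.05 -4.63 0.2 -14.94" --pt "-8.05 -4.63 0.2 -14.94" --pt "-8.05 -4.63 0.2 -14.94" --pt "-8.05 -4.63 0.2 -14.94" --pt "-8.05 -4.63 0.2 -14.94" --pt "-8.05 -4.63 0.2 -14.94" --pt "-8.05 -4.63 0.2 -14.94" --pt "-8.05 -4.63 0.2 -14.94" --pt "-8.05 -4.63 0.2 -14.94" --jaw -1

```text
time: 2.25
eef_pos: [434.7, 294.6, 186.3]
tool_rot: [180.0, 0.0, -123.5]
wrist_force: [0.8, -0.5, -0.2]
finger_gap: 1.002
```

```bash
cat >> h.py <<'E'
def wcloud(c):
    """world points of wrist picture"""
    p,r=tool(); c=ctrl.read_camera("wrist") if c is None else c
    z=c["z_map"]; h,w=z.shape; f=h/2/np.tan(np.radians(c["vertical_fov"]/2))
    v,u=np.mgrid[:h,:w]; a=u-c["cx"]; b=v-c["cy"]; q=np.hypot(a,b)+1e-9; th=q/f
    k=np.tan(np.minimum(th,1.5))*z/q
    X=np.stack([a*k,-b*k,-z],-1)
    T=np.array(c["hand_eye"]); X=X@T[:3,:3].T+T[:3,3]
    return (X.reshape(-1,3)@r.as_matrix().T+p).reshape(h,w,3),c
E
python3 - <<'E'
from h import *
print(go([435,294.3,185],146.6), ctrl.get_state()["joints"].round(1))
P,c=wcloud(None); save("w1.png",c["frame"]); x,y,z=np.moveaxis(P,-1,0)
m=(abs(x-435)<45)&(abs(y-294)<45)&(z>135)&(z<165); r=cv2.minAreaRect(P[m][:,:2].astype(np.float32)); print(m.sum(),P[m].mean(0),r)
E
```

```text
[np.float64(0.001), np.float64(-0.01), np.float64(0.033), np.float64(-0.016)] [  28.5   -4.    97.8    0.    86.2 -118. ]
1313 [432.56311265 292.58122477 147.35797778] ((433.8028259277344, 294.444580078125), (49.22444152832031, 14.03895378112793), 57.56918716430664)
```

View pics/w1.png

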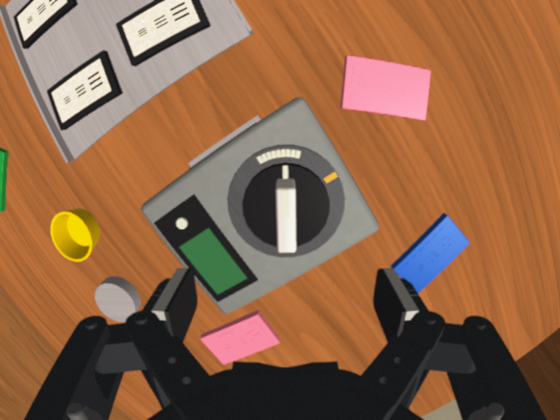

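The bar sits centred between the fingers at (287,215), with the pointer up in the white ticks and the brass mark to the right at (331,177). The wrist fit agrees with the top camera, so I go down and grip.

Call:
send_rows --pt "0 0 0.8 -0.2" --pt "0 0 1.4 -0.2" --pt "0 0 1.6 -0.2" --pt "0 0 1.6 -0.2"

```text
time: 2.8
eef_pos: [434.5, 294.4, 122.2]
tool_rot: [180.0, -0.0, -122.4]
wrist_force: [-0.2, 0.1, 0.9]
finger_gap: 1.0
```

Call:
send_rows --pt "0 0 0 0" --pt "0 0 0 0" --pt "0 0 0 0" --pt "0 0 0 0" --pt "0 0 0 0" --pt "0 0 0 0" --pt "0 0 0 0" --pt "0 0 0 0" --jaw 1 --newtons 50

```text
time: 3.8
eef_pos: [434.9, 294.3, 122.3]
tool_rot: [180.0, -0.0, -122.4]
wrist_force: [-0.1, 1.0, 0.6]
finger_gap: -0.0
```

Call:
send_rows --pt "0 0 -0.1 0" --pt "0 0 -0.2 0" --pt "0 0 -0.3 0" --pt "0 0 -0.32 0" --pt "0 0 -0.32 0" --pt "0 0 -0.32 0"

```text
time: 4.55
eef_pos: [434.8, 294.2, 134.9]
tool_rot: [180.0, -0.0, -122.4]
wrist_force: [-0.3, -0.4, 0.5]
finger_gap: 0.001
```

Run:
```python
from h import *
P,c=wcloud(None); save("w2.png",c["frame"]); print(ctrl.get_state()["wrist_force"])
```

```text
[ 0.61403556  0.61048627 -0.22174884]
```

View pics/w2.png

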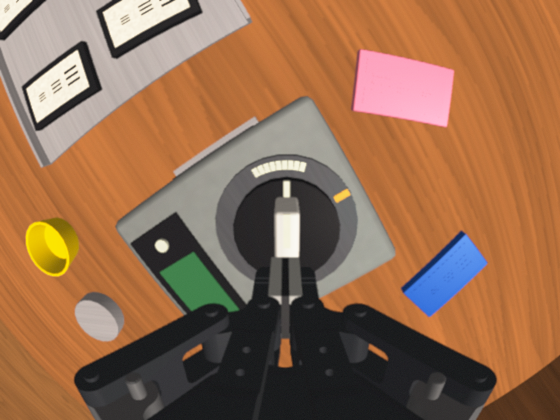

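Run:
```python
from h import *
P,c=wcloud(None); p,r=tool(); print(p.round(1),c["vertical_fov"],c["cx"],c["cy"],np.round(c["hand_eye"],2).tolist())
for v in range(190,340,10):
    print(v,[ (P[v,u].round().astype(int).tolist(), r.inv().apply(P[v,u]-p).round().astype(int).tolist(),int(c["z_map"][v,u])) for u in (279,296)])
```

```text
[434.8 294.2 134.9] 65.70646984690485 284.83748829475286 209.18502060218597 [[0.0, 0.95, 0.31, 81.39], [1.0, -0.0, -0.0, 0.28], [0.0, 0.31, -0.95, -179.43], [0.0, 0.0, 0.0, 1.0]]
190 [([422, 268, 116], [29, -3, 19], 204), ([413, 274, 116], [29, 7, 19], 205)]
200 [([424, 272, 124], [24, -3, 11], 198), ([416, 278, 123], [24, 7, 12], 199)]
210 [([424, 272, 144], [25, -3, -9], 179), ([416, 277, 143], [24, 7, -8], 180)]
220 [([426, 275, 149], [20, -3, -14], 176), ([419, 281, 147], [20, 6, -12], 177)]
230 [([430, 281, 148], [14, -3, -13], 178), ([422, 286, 148], [14, 6, -13], 179)]
240 [([433, 286, 148], [8, -3, -13], 180), ([425, 290, 149], [9, 7, -14], 180)]
250 [([436, 291, 148], [2, -3, -13], 182), ([428, 297, 147], [1, 7, -12], 184)]
260 [([430, 283, 180], [12, -2, -45], 149), ([424, 287, 179], [12, 6, -44], 150)]
270 [([430, 283, 190], [12, -2, -55], 139), ([424, 287, 190], [12, 5, -55], 140)]
280 [([431, 284, 197], [11, -2, -62], 133), ([424, 287, 198], [12, 5, -63], 132)]
290 [([430, 283, 205], [12, -2, -70], 125), ([425, 287, 204], [11, 5, -70], 126)]
300 [([431, 285, 209], [10, -2, -74], 122), ([424, 286, 214], [13, 4, -79], 116)]
310 [([430, 283, 219], [12, -2, -84], 112), ([424, 286, 220], [13, 4, -85], 111)]
320 [([432, 287, 219], [7, -2, -84], 113), ([424, 285, 226], [13, 4, -91], 105)]
330 [([435, 291, 219], [2, -2, -84], 115), ([425, 286, 231], [13, 4, -96], 100)]
```

Run:
```python
from h import *
P,c=wcloud(None); p,r=tool()
for v in range(252,264): print(v,[r.inv().apply(P[v,u]-p).round(1).tolist() for u in (279,296)])
```

```text
252 [[1.0, -3.0, -13.3], [0.9, 6.6, -13.1]]
253 [[-0.5, -3.1, -11.5], [0.3, 6.6, -13.1]]
254 [[-0.6, -3.0, -12.5], [-0.2, 6.6, -13.4]]
255 [[-1.0, -3.0, -13.0], [-1.2, 6.7, -12.7]]
256 [[-1.6, -3.0, -13.1], [-2.1, 6.7, -12.1]]
257 [[11.9, -2.5, -41.3], [12.1, 5.6, -41.6]]
258 [[12.8, -2.4, -44.1], [11.4, 5.6, -41.4]]
259 [[11.6, -2.5, -42.7], [12.5, 5.5, -44.6]]
260 [[12.0, -2.4, -44.5], [12.0, 5.5, -44.5]]
261 [[12.0, -2.4, -45.5], [12.1, 5.4, -45.8]]
262 [[11.5, -2.4, -45.7], [11.8, 5.4, -46.2]]
263 [[12.5, -2.4, -48.5], [11.9, 5.4, -47.3]]
```

The depth map puts the fingertips about 41 mm short of the reported TCP, so they closed in the air above the bar. I add 41 mm from here on, open, and go deeper.

Call:
send_rows --pt "0 0 0 0" --pt "0 0 0 0" --pt "0 0 0 0" --pt "0 0 0 0" --pt "0 0 0.5 0" --pt "0 0 0.9 0" --pt "0 0 1.2 0" --pt "0 0 1.35 0" --pt "0 0 1.35 0" --jaw -1

```text
time: 5.82
eef_pos: [434.6, 294.2, 80.7]
tool_rot: [180.0, -0.0, -122.4]
wrist_force: [0.7, -0.1, 0.5]
finger_gap: 1.002
```

Call:
send_rows --pt "0 0 0 0" --pt "0 0 0 0" --pt "0 0 0 0" --pt "0 0 0 0" --pt "0 0 0 0" --pt "0 0 0 0" --pt "0 0 0 0" --pt "0 0 0 0" --jaw 1 --newtons 50

```text
time: 6.82
eef_pos: [434.3, 294.8, 81.5]
tool_rot: [179.9, 0.0, -122.4]
wrist_force: [-5.3, 1.7, 5.1]
finger_gap: 0.156
```

Gripped: a gap of 0.156 is 13 mm. Now I pull the dial up.

Call:
send_rows --pt "0 0 -0.1 0" --pt "0 0 -0.2 0" --pt "0 0 -0.3 0" --pt "0 0 -0.32 0" --pt "0 0 -0.32 0" --pt "0 0 -0.32 0"

```text
time: 7.58
eef_pos: [434.3, 294.7, 93.7]
tool_rot: [179.9, -0.0, -122.4]
wrist_force: [-3.7, 3.6, -2.0]
finger_gap: 0.157
```

Run:
```python
from h import *
P,c=wcloud(None); x,y,z=np.moveaxis(P,-1,0)
m=(abs(x-434)<33)&(abs(y-294)<33)&(z>104)&(z<140); print(m.sum(),np.histogram(z[m],bins=np.arange(104,141,3)))
print(ctrl.get_state()["joints"].round(1))
```

```text
8384 (array([1447,   77,    0,    0,    1,   91,  104, 3230, 3022,   80,  126,
        206]), array([104, 107, 110, 113, 116, 119, 122, 125, 128, 131, 134, 137, 140]))
[ 2.850e+01 -0.000e+00  1.038e+02  1.000e-01  7.630e+01 -1.191e+02]
```

Call:
send_rows --pt "0 0 0 1.6" --pt "0 0 0 3.2" --pt "0 0 0 4.8" --pt "0 0 0 6.4" --pt "0 0 0 8.0" --pt "0 0 0 9.6" --pt "0 0 0 10.8" --pt "0 0 0 11.5" --pt "0 0 0 11.5" --pt "0 0 0 11.5"

```text
time: 8.88
eef_pos: [433.8, 295.3, 93.7]
tool_rot: [179.9, -0.1, -179.9]
wrist_force: [-5.2, 7.1, -1.3]
finger_gap: 0.152
```

Call:
send_rows --pt "0 0 0.1 0" --pt "0 0 0.2 0" --pt "0 0 0.3 0" --pt "0 0 0.36 0" --pt "0 0 0.36 0" --pt "0 0 0.36 0" --pt "0 0 0.36 0"

```text
time: 9.75
eef_pos: [434.0, 295.4, 81.4]
tool_rot: [179.9, -0.1, -179.9]
wrist_force: [-12.7, 3.1, 14.9]
finger_gap: 0.151
```

Run:
```python
from h import *
P,c=wcloud(None); x,y,z=np.moveaxis(P,-1,0)
m=(abs(x-434)<33)&(abs(y-294)<33)&(z>104)&(z<140); print(m.sum(),np.histogram(z[m],bins=np.arange(104,141,3)))
print(ctrl.get_state()["joints"].round(1),ctrl.get_state()["wrist_force"])
```

```text
8798 (array([ 991,  128,  100, 4173, 1926,   87,  132,  214,  230,  252,  271,
        294]), array([104, 107, 110, 113, 116, 119, 122, 125, 128, 131, 134, 137, 140]))
[ 2.860e+01  7.000e-01  1.044e+02  1.000e-01  7.490e+01 -6.160e+01] [-13.14252698   2.549201    15.81884877]
```

Call:
send_rows --pt "0 0 0 0" --pt "0 0 0 0" --pt "0 0 0 0" --pt "0 0 0 0" --pt "0 0 -1.0 0" --pt "0 0 -2.2 0" --pt "0 0 -3.5 0" --pt "0 0 -3.5 0" --jaw -1

```text
time: 10.8
eef_pos: [437.7, 295.7, 225.2]
tool_rot: [179.7, 0.5, -179.9]
wrist_force: [-0.3, 0.6, -0.6]
finger_gap: 0.998
```

Run:
```python
from h import *
P,c=wcloud(None); save("w3.png",c["frame"]); x,y,z=np.moveaxis(P,-1,0)
m=(abs(x-435)<45)&(abs(y-294)<45)&(z>135)&(z<165); r=cv2.minAreaRect(P[m][:,:2].astype(np.float32)); print(m.sum(),P[m].mean(0),r)
print(go([480,0,220],90))
```

```text
1014 [431.98410497 294.79879372 147.47713676] ((433.5769348144531, 294.7660217285156), (49.822227478027344, 13.644559860229492), 0.18608571588993073)
[np.float64(-1.077), np.float64(-7.377), np.float64(0.042), np.float64(0.02)]
```

View pics/w3.png

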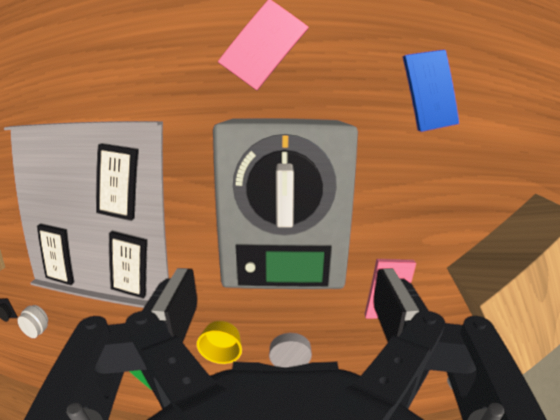

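The dial is parked, with its pointer at the brass mark (285,141), and it is home. Next I move over the tray to measure the targets and the rack from the wrist.

Call:
send_rows --pt "-2.0 -7.4 0 0" --pt "-2.0 -7.4 0 0" --pt "-2.0 -7.4 0 0" --pt "-2.0 -7.4 0 0" --pt "-2.0 -7.4 0 0" --pt "-2.0 -7.4 0 0" --pt "-2.0 -7.4 0 0"

```text
time: 11.72
eef_pos: [514.6, -1.3, 218.0]
tool_rot: [180.0, -0.1, -179.9]
wrist_force: [-0.1, 0.1, 0.3]
finger_gap: 0.999
```

```bash
cat >> h.py <<'E'
def targets(P,f):
    x,y,z=np.moveaxis(P,-1,0); g=f.astype(int)
    m=((abs(x-495)<145)&(abs(y+15)<160)&(z>9)&(z<26)&((g.max(-1)<70)|((g[...,0]-g[...,2]>8)&(g.min(-1)>150)))).astype(np.uint8)
    m=cv2.morphologyEx(m,cv2.MORPH_CLOSE,np.ones((5,5))); m=cv2.morphologyEx(m,cv2.MORPH_OPEN,np.ones((5,5)))
    n,l,s,_=cv2.connectedComponentsWithStats(m); out=[]
    for i in range(1,n):
        if s[i,4]<300: continue
        q=P[l==i]; r=cv2.minAreaRect(q[:,:2].astype(np.float32)); a=r[2]+(90 if r[1][0]<r[1][1] else 0)
        print("target",np.round(r[0],1),np.round(sorted(r[1]),1),"long axis",round((a+90)%180-90,1),"z",q[:,2].mean().round(1))
E
python3 - <<'E'
from h import *
P,c=wcloud(None); save("w4.png",c["frame"]); np.savez("w4.npz",P=P,f=c["frame"]); print(tool()[0])
targets(P,c["frame"])
x,y,z=np.moveaxis(P,-1,0); m=(abs(x-496)<140)&(abs(y+307)<100)&(z>34)&(z<60)
r=cv2.minAreaRect(P[m][:,:2].astype(np.float32)); print(m.sum(),r)
E
```

```text
[514.69597267  -0.63280419 218.33837605]
target [445.3  45.4] [97.5 97.9] long axis -11.0 z 18.2
target [520.  -66.7] [ 71.5 203.4] long axis -17.5 z 17.8
target [529.6  53.6] [ 84.1 204.9] long axis 7.8 z 17.9
8620 ((493.774169921875, -307.7325439453125), (129.30186462402344, 230.40003967285156), 87.03021240234375)
```

View pics/w4.png

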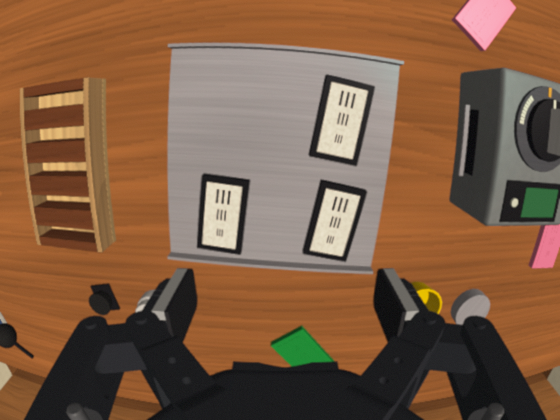

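Three targets are in the tray, at about (223,213), (335,220) and (342,120). I refine their poses by intersecting the frame outlines with the z=17 plane.

```bash
cat >> h.py <<'E'
def raypts(c,uv,p,r,zp):
    f=c["frame"].shape[0]/2/np.tan(np.radians(c["vertical_fov"]/2))
    d=np.asarray(uv,float)-[c["cx"],c["cy"]]; q=np.linalg.norm(d,axis=1)+1e-9; th=q/f
    v=np.stack([d[:,0]/q*np.sin(th),-d[:,1]/q*np.sin(th),-np.cos(th)],-1)
    T=np.array(c["hand_eye"]); v=r.apply(v@T[:3,:3].T); o=r.apply(T[:3,3])+p
    return o+v*((zp-o[2])/v[:,2])[:,None]
def targets2(c,P,p,r,zp=17,box=(495,-15,145,160)):
    x,y,z=np.moveaxis(P,-1,0)
    m=((c["frame"].max(-1)<75)&(abs(x-box[0])<box[2])&(abs(y-box[1])<box[3])&(z<40)).astype(np.uint8)
    cs,_=cv2.findContours(m,cv2.RETR_EXTERNAL,cv2.CHAIN_APPROX_NONE)
    for k in cs:
        if cv2.contourArea(k)<800: continue
        w=raypts(c,k[:,0],p,r,zp); b=cv2.minAreaRect(w[:,:2].astype(np.float32)); a=b[2]+(90 if b[1][0]<b[1][1] else 0)
        print("target",k[:,0].mean(0).round(),np.round(b[0],1),np.round(sorted(b[1]),1),"axis",round((a+90)%180-90,1))
E
python3 - <<'E'
from h import *
p,r=tool(); P,c=wcloud(None); targets2(c,P,p,r)
E
```

```text
target [333. 220.] [575.6  59.6] [59.7 99.8] axis -12.2
target [222. 213.] [566.  -81.3] [ 58.9 100.2] axis -8.8
target [340. 120.] [449.1  64.2] [59.1 98. ] axis -11.1
```

```bash
python3 -c "
from h import *
print(go([534.6,68.5,60],77.8))"
```

```text
[np.float64(-0.505), np.float64(1.716), np.float64(3.968), np.float64(2.477)]
```

Call:
send_rows --pt "-0.5 1.72 1 2.0" --pt "-0.5 1.72 2.2 2.48" --pt "-0.5 1.72 3.4 2.48" --pt "-0.5 1.72 3.95 2.48" --pt "-0.5 1.72 3.95 2.48" --pt "-0.5 1.72 3.95 2.48" --jaw -0.65

```text
time: 12.58
eef_pos: [536.1, 68.1, 63.0]
tool_rot: [180.0, 0.1, 167.8]
wrist_force: [0.2, -0.0, 1.6]
finger_gap: 0.825
```

Run:
```python
from h import *
p,r=tool(); P,c=wcloud(None); save("w5.png",c["frame"]); print(p,ctrl.get_state()["finger_gap"],go([534.6,68.5,-38],77.8)); targets2(c,P,p,r)
Q=(P.reshape(-1,3)-p)@r.as_matrix(); Q=Q.reshape(P.shape); x,y,z=np.moveaxis(Q,-1,0)
for s in(1,-1):
    m=(abs(x)<18)&(y*s>15)&(y*s<65)&(z<-20)&(z>-120); q=Q[m]; print(s,m.sum(),"ztip",np.percentile(q[:,2],[95,99,99.8]),"inner y",np.percentile(q[q[:,2]>-75][:,1]*s,[.5,2,10]))
```

```text
[536.09933874  68.13468756  62.96171499] 0.8276784524826916 [np.float64(0.059), np.float64(0.002), np.float64(2.536), np.float64(-0.008)]
target [124. 262.] [556.7 -77.3] [63.5 83.8] axis -8.8
target [287. 259.] [575.2  60.9] [ 58.7 100.6] axis -12.3
target [256. 101.] [449.3  65.2] [58.8 98.5] axis -11.1
1 9346 ztip [-58.10073932 -49.45328893 -45.99386487] inner y [34.14772979 34.25703627 34.42546293]
-1 9273 ztip [-57.80062724 -49.4327148  -46.014273  ] inner y [35.43006032 35.49641807 35.69400098]
```

View pics/w5.png

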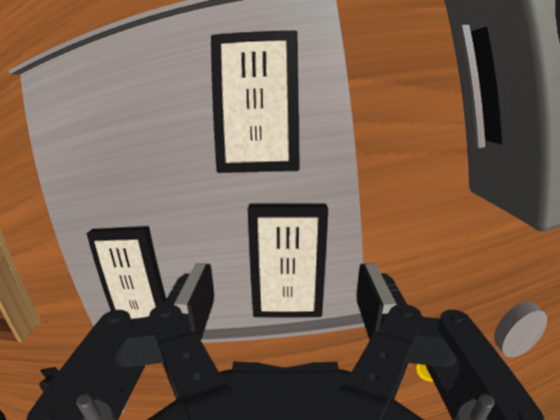

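Target A at (287,260) is between the fingers with its robot-side end under the tips. The open tips read 46 mm behind the TCP. I go down and grip that end lightly.

Call:
send_rows --pt "0.05 0.0 1.0 0" --pt "0.05 0.0 1.9 0" --pt "0.05 0.0 2.3 0" --pt "0.05 0.0 2.45 0" --pt "0.05 0.0 2.5 0" --pt "0.05 0.0 2.5 0"

```text
time: 13.38
eef_pos: [534.5, 67.7, -37.2]
tool_rot: [180.0, 0.1, 167.7]
wrist_force: [0.2, -0.6, -0.1]
finger_gap: 0.829
```

Call:
send_rows --pt "0 0 0 0" --pt "0 0 0 0" --pt "0 0 0 0" --pt "0 0 0 0" --pt "0 0 0 0" --pt "0 0 0 0" --jaw 1 --newtons 20

```text
time: 14.12
eef_pos: [534.8, 67.8, -36.9]
tool_rot: [180.0, 0.1, 167.7]
wrist_force: [-0.6, 1.4, 6.4]
finger_gap: 0.698
```

Call:
send_rows --pt "0 0 -0.5 0" --pt "0 0 -1.2 0" --pt "0 0 -2.2 0" --pt "0 0 -3.2 0" --pt "0 0 -4 0" --pt "0 0 -4 0" --pt "0 0 -4 0"

```text
time: 15.0
eef_pos: [532.7, 67.7, 120.4]
tool_rot: [-180.0, -0.1, 167.7]
wrist_force: [0.2, -0.6, -1.8]
finger_gap: 0.695
```

Run:
```python
from h import *
p,r=tool(); P,c=wcloud(None); save("w6.png",c["frame"]); print(p,ctrl.get_state()["finger_gap"])
Q=((P.reshape(-1,3)-p)@r.as_matrix()).reshape(P.shape); x,y,z=np.moveaxis(Q,-1,0)
m=(abs(y)<27)&(z>-70)&(z<70)&(abs(x)<110)
for a in range(-110,111,10):
    k=m&(abs(x-a)<5)
    if k.sum()>5: print(a,k.sum(),np.median(z[k]).round())
```

```text
[532.66914748  67.66642994 120.42697392] 0.6930269218390648
-50 265 -53.0
-40 1354 -53.0
-30 1503 -53.0
-20 1685 -54.0
-10 1901 -54.0
0 2179 -54.0
10 1560 -49.0
```

View pics/w6.png

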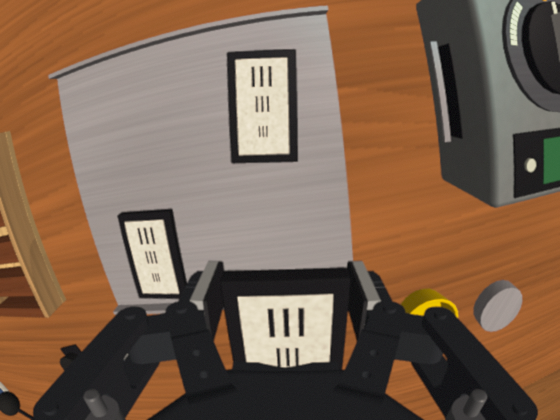

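Target A hangs level: the pads hold it stiff and it does not swing down. I will regrip it about 40 mm from its robot-side end, then lever that stub against the far top edge of the changer housing so the long side swings down. First it goes back in the tray.

Call:
send_rows --pt "0 0 1 0" --pt "0 0 2 0" --pt "0 0 3 0" --pt "0 0 3.6 0" --pt "0 0 3.85 0" --pt "0 0 3.93 0" --pt "0 0 3.93 0"

```text
time: 15.92
eef_pos: [534.0, 67.7, -35.0]
tool_rot: [180.0, 0.1, 167.7]
wrist_force: [-0.8, -0.5, -1.4]
finger_gap: 0.696
```

Call:
send_rows --pt "0 0 0 0" --pt "0 0 0 0" --pt "0 0 0 0" --pt "-0.3 0 0 0" --pt "-0.7 0 0 0" --pt "-0.75 0 0 0" --pt "-0.75 0 0 0" --jaw -0.65

```text
time: 16.8
eef_pos: [562.6, 61.3, -35.9]
tool_rot: [-180.0, -0.0, 167.7]
wrist_force: [-0.5, -0.9, -0.4]
finger_gap: 0.825
```

Call:
send_rows --pt "0 0 0 0" --pt "0 0 0 0" --pt "0 0 0 0" --pt "0 0 0 0" --pt "0 0 0 0" --jaw 1 --newtons 30

```text
time: 17.42
eef_pos: [562.4, 61.4, -35.7]
tool_rot: [180.0, -0.0, 167.7]
wrist_force: [-2.7, -0.1, 3.6]
finger_gap: 0.695
```

Call:
send_rows --pt "0 0 -0.5 0" --pt "0 0 -1.2 0" --pt "0 0 -2.2 0" --pt "0 0 -3.2 0" --pt "0 0 -4 0" --pt "0 0 -4 0" --pt "0 0 -4 0"

```text
time: 18.3
eef_pos: [562.1, 61.3, 123.7]
tool_rot: [-180.0, -0.0, 167.7]
wrist_force: [0.4, -0.4, -2.3]
finger_gap: 0.692
```

```bash
cat >> h.py <<'E'
def prof(y0=27):
    """held plate: profile in tool frame x -> z"""
    p,r=tool(); P,c=wcloud(None); print(p,ctrl.get_state()["finger_gap"],"Fz",ctrl.get_state()["wrist_force"].round(1))
    Q=((P.reshape(-1,3)-p)@r.as_matrix()).reshape(P.shape); x,y,z=np.moveaxis(Q,-1,0)
    m=(abs(y)<y0)&(z>-110)&(z<30)&(abs(x)<75)
    print([(a,int(k.sum()),float(np.median(z[k]).round()),float(x[k].max().round())) for a in range(-75,76,5) for k in [m&(abs(x-a)<2.5)] if k.sum()>30])
    return P,c,p,r
E
python3 - <<'E'
from h import *
P,c,p,r=prof()
x,y,z=np.moveaxis(P,-1,0); m=(abs(x-466)<120)&(abs(y-294)<100)&(z>90)&(z<109)
print(m.sum(),cv2.minAreaRect(P[m][:,:2].astype(np.float32)))
print(go([586,294,100],89.3),go([586,294,100],89.3))
E
```

```text
[562.14889038  61.26284004 123.67071197] 0.6957961760882581 Fz [ 0.1 -0.5 -2.5]
[(-50, 88, -52.0, -48.0), (-45, 597, -53.0, -43.0), (-40, 674, -53.0, -38.0), (-35, 702, -53.0, -33.0), (-30, 776, -53.0, -28.0), (-25, 800, -53.0, -23.0), (-20, 850, -53.0, -18.0), (-15, 891, -53.0, -13.0), (-10, 946, -53.0, -8.0), (-5, 1015, -53.0, -3.0), (0, 1040, -53.0, 2.0), (5, 1104, -53.0, 7.0), (10, 1258, -53.0, 12.0), (15, 1498, -53.0, 17.0), (20, 1507, -53.0, 22.0), (25, 1370, -53.0, 27.0), (30, 1386, -53.0, 32.0), (35, 1693, -51.0, 36.0)]
11045 ((489.3075866699219, 263.0672607421875), (80.59355163574219, 129.2488250732422), 89.35399627685547)
[np.float64(0.641), np.float64(5.815), np.float64(0.568), np.float64(-2.319)] [np.float64(0.641), np.float64(5.815), np.float64(0.568), np.float64(-2.319)]
```

Call:
send_rows --pt "0.64 5.8 0 -2.3" --pt "0.64 5.8 0 -2.3" --pt "0.64 5.8 0 -2.3" --pt "0.64 5.8 0 -2.3" --pt "0.64 5.8 0 -2.3" --pt "0.64 5.8 0.6 -2.3" --pt "0.64 5.8 0.9 -2.3" --pt "0.64 5.8 0.9 -2.3"

```text
time: 19.35
eef_pos: [585.5, 292.0, 85.8]
tool_rot: [-179.9, -0.2, 179.2]
wrist_force: [-0.2, 0.4, -1.2]
finger_gap: 0.696
```

Run:
```python
from h import *
P,c,p,r=prof(); save("w7.png",c["frame"])
x,y,z=np.moveaxis(P,-1,0); m=(abs(x-500)<80)&(abs(y-294)<68)&(z>92)&(z<107)
print(m.sum(),[np.percentile(x[m],q).round(1) for q in(50,99,99.8)],np.median(z[m]))
print(go([585,294,59],89.3))
```

```text
[585.48039688 292.003397    85.77645438] 0.6900414680929465 Fz [-0.2 -0.1 -1.4]
[(-50, 83, -52.0, -48.0), (-45, 573, -53.0, -43.0), (-40, 679, -53.0, -38.0), (-35, 727, -53.0, -33.0), (-30, 757, -53.0, -28.0), (-25, 808, -53.0, -23.0), (-20, 840, -53.0, -18.0), (-15, 895, -53.0, -13.0), (-10, 927, -53.0, -8.0), (-5, 1016, -53.0, -3.0), (0, 1044, -53.0, 2.0), (5, 1112, -53.0, 7.0), (10, 1229, -53.0, 12.0), (15, 1425, -53.0, 17.0), (20, 1584, -53.0, 22.0), (25, 1352, -53.0, 27.0), (30, 1488, -53.0, 32.0), (35, 2438, -48.0, 37.0), (40, 836, -16.0, 42.0), (45, 983, -16.0, 47.0), (50, 980, -16.0, 52.0), (55, 1030, -16.0, 57.0), (60, 1041, -16.0, 62.0), (65, 1050, -16.0, 67.0), (70, 1049, -16.0, 72.0), (75, 531, -16.0, 75.0)]
46150 [np.float64(503.0), np.float64(551.8), np.float64(553.7)] 101.10760753664309
[np.float64(0.035), np.float64(0.038), np.float64(0.708), np.float64(-0.028)]
```

View pics/w7.png

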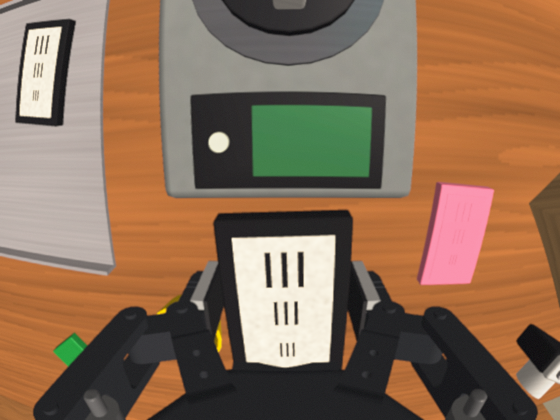

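Target A is held level behind the housing's far edge (row 195), and the stub end (row 213) will bear on that edge. I start the levering arc.

Call:
send_rows --pt "0.02 0 0.4 0" --pt "0.02 0 0.6 0" --pt "0.01 0 0.7 0" --pt "0.01 0 0.78 0" --pt "0.01 0 0.85 0" --pt "0.03 0 0.95 0" --pt "0.05 0 1.04 0" --pt "0.05 0 1.04 0"

```text
time: 20.4
eef_pos: [587.9, 293.8, 48.9]
tool_rot: [179.9, 0.3, 179.2]
wrist_force: [5.2, -1.0, 3.6]
finger_gap: 0.693
```

Run:
```python
from h import *
P,c,p,r=prof()
```

```text
[587.89348419 293.819596    48.85284018] 0.6891254452967416 Fz [ 4.  -0.7  4.3]
[(-60, 285, -35.0, -58.0), (-55, 358, -37.0, -53.0), (-50, 411, -39.0, -48.0), (-45, 436, -40.0, -43.0), (-40, 485, -42.0, -38.0), (-35, 514, -43.0, -33.0), (-30, 544, -45.0, -28.0), (-25, 585, -46.0, -23.0), (-20, 620, -48.0, -18.0), (-15, 684, -49.0, -13.0), (-10, 726, -51.0, -8.0), (-5, 805, -52.0, -3.0), (0, 827, -54.0, 2.0), (5, 934, -55.0, 7.0), (10, 1076, -57.0, 12.0), (15, 1336, -58.0, 17.0), (20, 1462, -60.0, 22.0), (25, 1293, -61.0, 27.0), (30, 1388, -62.0, 32.0), (35, 2952, -57.0, 37.0), (40, 1202, -52.0, 42.0), (45, 1546, -53.0, 47.0), (50, 1580, -54.0, 52.0), (55, 1653, -54.0, 57.0), (60, 1711, -54.0, 62.0), (65, 1722, -54.0, 67.0), (70, 1748, -54.0, 72.0), (75, 907, -54.0, 75.0)]
```

Call:
send_rows --pt "0.05 0 0.12 0" --pt "0.1 0 0.22 0" --pt "0.16 0 0.32 0" --pt "0.22 0 0.4 0" --pt "0.28 0 0.46 0" --pt "0.33 0 0.52 0" --pt "0.33 0 0.55 0" --pt "0.33 0 0.55 0"

```text
time: 21.45
eef_pos: [578.2, 294.4, 30.0]
tool_rot: [179.8, 0.7, 179.2]
wrist_force: [11.3, -3.8, 13.4]
finger_gap: 0.693
```

Run:
```python
from h import *
P,c,p,r=prof()
```

```text
[578.20344531 294.37404074  29.95090099] 0.6960543570809411 Fz [11.4 -3.8 12.5]
[(-45, 53, -10.0, -43.0), (-40, 70, -13.0, -38.0), (-35, 92, -18.0, -33.0), (-30, 108, -26.0, -28.0), (-25, 176, -28.0, -23.0), (-20, 94, -37.0, -18.0), (-15, 152, -43.0, -13.0), (-10, 139, -49.0, -8.0), (-5, 190, -55.0, -3.0), (0, 222, -61.0, 2.0), (5, 271, -67.0, 7.0), (10, 447, -74.0, 12.0), (15, 978, -79.0, 17.0), (20, 2801, -78.0, 22.0), (25, 2122, -73.0, 27.0), (30, 1276, -71.0, 32.0), (35, 1780, -72.0, 37.0), (40, 1955, -73.0, 42.0), (45, 2072, -73.0, 47.0), (50, 2134, -73.0, 52.0), (55, 2247, -73.0, 57.0), (60, 2309, -73.0, 62.0), (65, 2384, -73.0, 67.0), (70, 2427, -73.0, 72.0), (75, 1257, -73.0, 75.0)]
```

Call:
send_rows --pt "0.07 0 0.07 0" --pt "0.14 0 0.14 0" --pt "0.2 0 0.2 0" --pt "0.22 0 0.25 0" --pt "0.22 0 0.25 0"

```text
time: 22.12
eef_pos: [573.6, 295.1, 23.0]
tool_rot: [179.7, 1.2, 179.1]
wrist_force: [20.3, -3.6, 19.5]
finger_gap: 0.696
```

Run:
```python
from h import *
P,c,p,r=prof()
```

```text
[573.63881207 295.11483561  23.02850074] 0.6927439487029883 Fz [20.5 -3.4 19. ]
[(-75, 103, 25.0, -73.0), (5, 88, -53.0, 7.0), (10, 1661, -84.0, 12.0), (15, 2830, -81.0, 17.0), (20, 2101, -79.0, 22.0), (25, 1254, -79.0, 27.0), (30, 1836, -79.0, 32.0), (35, 2071, -80.0, 37.0), (40, 2180, -80.0, 42.0), (45, 2296, -80.0, 47.0), (50, 2422, -80.0, 52.0), (55, 2533, -81.0, 57.0), (60, 2627, -81.0, 62.0), (65, 2710, -81.0, 67.0), (70, 2796, -80.0, 72.0), (75, 1438, -80.0, 75.0)]
```

Call:
send_rows --pt "-0.4 0 -0.4 0" --pt "-0.6 0 -1 0" --pt "-0.6 0 -2 0" --pt "-0.6 0 -3 0" --pt "-0.6 0 -3 0" --pt "-0.6 0 -3 0"

```text
time: 22.92
eef_pos: [586.5, 293.4, 133.5]
tool_rot: [-180.0, -0.1, 179.2]
wrist_force: [0.1, -0.2, -1.7]
finger_gap: 0.694
```

Run:
```python
from h import *
P,c,p,r=prof(); save("w8.png",c["frame"])
print(go([555,-311,150],87))
```

```text
[586.46668858 293.40019047 133.54747237] 0.6942264596691768 Fz [-0.4 -0.3 -3.2]
[(-20, 74, -0.0, -18.0), (-15, 72, -14.0, -13.0), (-10, 56, -25.0, -8.0), (-5, 65, -30.0, -3.0), (0, 99, -37.0, 2.0), (5, 143, -51.0, 7.0), (10, 1539, -83.0, 12.0), (15, 2800, -81.0, 17.0), (20, 1565, -80.0, 20.0), (55, 32, 30.0, 57.0), (60, 31, 30.0, 62.0), (70, 33, 30.0, 72.0)]
[np.float64(0.565), np.float64(-15.112), np.float64(-0.418), np.float64(0.442)]
```

View pics/w8.png

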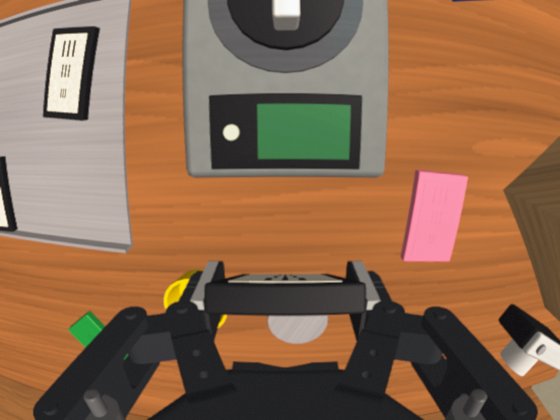

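The plate in the jaws is now about 22° from vertical: the stub end shows at (288,297), with the chart facing away from the robot. I go to the rack and use slot 4 to finish straightening it.

Call:
send_rows --pt "0.29 -15.1 0 0.44" --pt "0.29 -15.1 0 0.44" --pt "0.29 -15.1 0 0.44" --pt "0.29 -15.1 0 0.44" --pt "0.29 -15.1 0 0.44" --pt "0.29 -15.1 0 0.44" --pt "0.29 -15.1 0 0.44" --pt "0.29 -15.1 0 0.44" --pt "0.29 -15.1 0 0.44" --pt "0.29 -15.1 0 0.44"

```text
time: 24.22
eef_pos: [565.2, -312.5, 132.0]
tool_rot: [179.9, -0.2, 176.9]
wrist_force: [0.4, 0.4, -2.2]
finger_gap: 0.695
```

Call:
send_rows --pt "0 -0.0 0 0" --pt "0 0 0 0" --pt "0 0 0 0"

```text
time: 24.6
eef_pos: [567.0, -308.7, 133.8]
tool_rot: [179.9, -0.1, 177.1]
wrist_force: [0.5, 0.1, -1.8]
finger_gap: 0.697
```

```bash
cat >> h.py <<'E'
def rack(P,hint=(495,-307.5),yaw=-3.0):
    """slot floor bands in rack-x, from depth"""
    a=np.radians(yaw); X=P-[*hint,0]; u=X[...,0]*np.cos(a)+X[...,1]*np.sin(a); v=-X[...,0]*np.sin(a)+X[...,1]*np.cos(a); z=P[...,2]
    top=(z>37)&(z<51)&(abs(u)<125)&(abs(v)<75)
    fl=(z>0)&(z<20)&(abs(u)<110)&(abs(v)<45)
    b=top&(abs(v)<45)
    h,e=np.histogram(u[b],bins=np.arange(-120,121,4)); print("ribs",[(int(e[i]),int(h[i])) for i in range(len(h)) if h[i]>0])
    h,e=np.histogram(u[fl],bins=np.arange(-120,121,4)); print("floors",[(int(e[i]),int(h[i])) for i in range(len(h)) if h[i]>0])
    print("top rect",cv2.minAreaRect(P[top][:,:2].astype(np.float32)),top.sum())
E
python3 - <<'E'
from h import *
P,c,p,r=prof(); save("w9.png",c["frame"]); rack(P)
print(go([566,-311,110],87))
E
```

```text
[ 566.95301541 -308.70957843  133.78535877] 0.6961900340553434 Fz [-0.5  0.4 -2.2]
[(-20, 72, -0.0, -18.0), (-15, 71, -14.0, -13.0), (-10, 59, -25.0, -8.0), (-5, 67, -32.0, -3.0), (0, 105, -38.0, 2.0), (5, 142, -51.0, 7.0), (10, 1539, -83.0, 12.0), (15, 2817, -81.0, 17.0), (20, 1545, -80.0, 20.0)]
ribs [(-104, 107), (-88, 15), (-84, 469), (-80, 486), (-76, 505), (-72, 490), (-68, 514), (-64, 511), (-60, 604), (-56, 23), (-40, 260), (-36, 534), (-32, 523), (-28, 504), (-24, 531), (-20, 533), (-16, 532), (-12, 205), (4, 86), (8, 547), (12, 521), (16, 488), (20, 509), (24, 528), (28, 507), (32, 408), (36, 1), (52, 460), (56, 473), (60, 454), (64, 482), (68, 435), (72, 477), (76, 429), (80, 193), (96, 157), (100, 533), (104, 400), (108, 393), (112, 91)]
floors [(-104, 581), (-100, 388), (-96, 204), (-60, 201), (-56, 420), (-52, 400), (-48, 404), (-44, 225), (-12, 245), (-8, 410), (-4, 395), (0, 403), (4, 446), (8, 1), (40, 239), (44, 404), (48, 388), (52, 413), (92, 181), (96, 553), (100, 168)]
top rect ((499.7467956542969, -307.9934997558594), (126.83421325683594, 217.2738800048828), 87.22008514404297) 24038
[np.float64(0.026), np.float64(-0.057), np.float64(0.605), np.float64(0.02)]
```

View pics/w9.png

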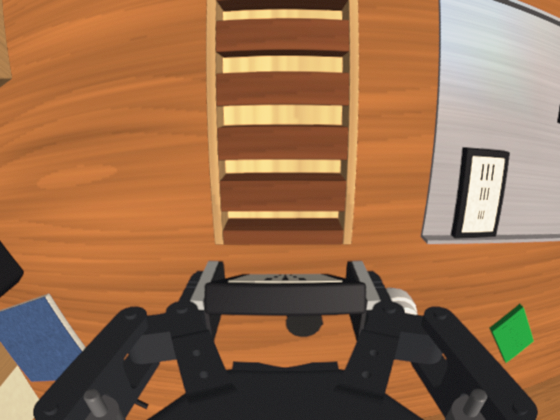

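The five slots show clearly. From the depth, slot 4's centre is at about u=90 mm, so the rack centre is near x=493. I insert the tilted bottom about 12 mm deep.

Call:
send_rows --pt "0.08 0 0.8 0" --pt "0.08 0 1.5 0" --pt "0.08 0 1.75 0" --pt "0.08 0 1.9 0" --pt "0.08 0 2.0 0" --pt "0.08 0 2.1 0" --pt "0.08 0 2.2 0" --pt "0.08 0 2.2 0"

```text
time: 25.65
eef_pos: [564.9, -310.7, 51.1]
tool_rot: [-179.9, 0.1, 177.0]
wrist_force: [-10.9, 6.6, 22.1]
finger_gap: 0.7
```

Call:
send_rows --pt "0 0 -0.3 0" --pt "0.12 0 -0.3 0" --pt "0.12 0 -0.3 0"

```text
time: 26.02
eef_pos: [558.6, -309.9, 58.3]
tool_rot: [180.0, -0.0, 177.0]
wrist_force: [0.4, -0.3, -1.6]
finger_gap: 0.694
```

Run:
```python
from h import *
P,c,p,r=prof()
```

```text
[ 558.59599347 -309.85603865   58.30744434] 0.6947654565101334 Fz [-0.6  0.8 -2.7]
[(-35, 152, 29.0, -35.0), (-20, 90, -0.0, -18.0), (-15, 607, 14.0, -13.0), (-10, 608, 15.0, -8.0), (-5, 628, 14.0, -3.0), (0, 691, 14.0, 2.0), (5, 750, 14.0, 7.0), (10, 2484, -83.0, 12.0), (15, 2827, -81.0, 17.0), (20, 1537, -80.0, 20.0), (30, 601, 14.0, 32.0), (35, 700, 14.0, 37.0), (40, 708, 15.0, 42.0), (45, 707, 15.0, 47.0), (50, 717, 15.0, 52.0), (55, 761, 15.0, 56.0), (75, 164, 15.0, 75.0)]
```

Call:
send_rows --pt "-0.09 0 0 0" --pt "-0.09 0 0.12 0" --pt "-0.09 0 0.22 0" --pt "-0.09 0 0.25 0" --pt "-0.09 0 0.25 0"

```text
time: 26.7
eef_pos: [562.8, -310.1, 50.2]
tool_rot: [-180.0, 0.0, 177.0]
wrist_force: [-6.9, 4.2, 11.2]
finger_gap: 0.695
```

Call:
send_rows --pt "-0.06 0 0 0" --pt "-0.12 0 0 0" --pt "-0.18 0 0 0" --pt "-0.24 0 0 0" --pt "-0.24 0 0 0"

```text
time: 27.32
eef_pos: [571.5, -310.7, 52.1]
tool_rot: [-180.0, -0.1, 177.0]
wrist_force: [-16.8, 8.7, 26.7]
finger_gap: 0.695
```

Run:
```python
from h import *
P,c,p,r=prof(); save("w10.png",c["frame"][150:400,150:450])
c=ctrl.read_camera("scene"); f=cv2.resize(c["frame"][180:330,80:230],(600,600),interpolation=cv2.INTER_CUBIC); save("s10.png",f)
```

```text
[ 571.51670651 -310.6778044    52.07610578] 0.6976054974285417 Fz [-16.7   7.8  27.1]
[(-25, 357, 26.0, -23.0), (-15, 168, 4.0, -13.0), (-10, 189, -7.0, -8.0), (-5, 550, -14.0, -3.0), (0, 919, 8.0, 2.0), (5, 1066, 8.0, 7.0), (10, 2805, -85.0, 12.0), (15, 3948, -83.0, 17.0), (20, 2485, -81.0, 22.0), (25, 690, 18.0, 23.0), (40, 233, 8.0, 42.0), (45, 734, 8.0, 47.0), (50, 794, 8.0, 52.0), (55, 770, 8.0, 57.0), (60, 806, 8.0, 62.0), (65, 767, 8.0, 67.0), (70, 417, 10.0, 69.0)]
```

View pics/s10.png

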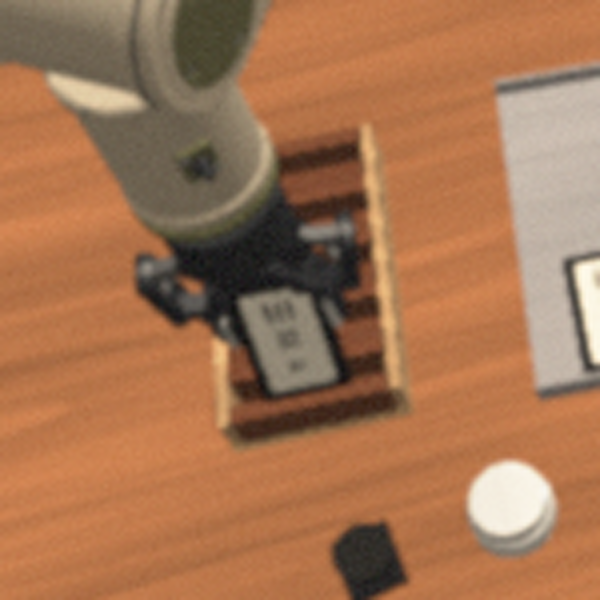

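The plate bottom is at (300,390), right at the far rib, with its far corner riding on the rib top. I back off, go deeper first, and then tilt.

Call:
send_rows --pt "0 0 -0.25 0" --pt "0.32 0 -0.25 0" --pt "0.32 0 -0.25 0" --pt "0.32 0 0.0 0" --pt "0.32 0 0.15 0" --pt "0.32 0 0.25 0" --pt "0.32 0 0.32 0" --pt "0.32 0 0.32 0"

```text
time: 28.42
eef_pos: [563.2, -311.0, 37.6]
tool_rot: [-179.9, 0.4, 177.0]
wrist_force: [9.4, -0.5, 3.4]
finger_gap: 0.692
```

Call:
send_rows --pt "-0.1 0 0 0" --pt "-0.2 0 -0.02 0" --pt "-0.3 0 -0.05 0" --pt "-0.4 0 -0.05 0" --pt "-0.5 0 -0.05 0" --pt "-0.6 0 -0.05 0" --pt "-0.6 0 -0.05 0"

```text
time: 29.3
eef_pos: [580.8, -310.7, 35.5]
tool_rot: [179.9, -0.3, 177.0]
wrist_force: [-5.6, -0.8, 0.5]
finger_gap: 0.696
```

Run:
```python
from h import *
P,c,p,r=prof()
```

```text
[ 580.80278723 -310.67286844   35.51453691] 0.6886827555073844 Fz [-5.7  0.   1. ]
[(0, 362, -4.0, 2.0), (5, 2060, -24.0, 7.0), (10, 4681, -56.0, 12.0), (15, 6275, -79.0, 17.0), (20, 1167, -9.0, 22.0), (25, 808, -8.0, 27.0), (30, 2192, -1.0, 32.0), (35, 615, 28.0, 37.0), (40, 618, 28.0, 42.0), (45, 167, 28.0, 44.0), (50, 395, -8.0, 52.0), (55, 923, -8.0, 57.0), (60, 952, -8.0, 62.0), (65, 952, -8.0, 67.0), (70, 959, -8.0, 72.0), (75, 474, -8.0, 75.0)]
```

Call:
send_rows --pt "-0.08 0 0.05 0" --pt "-0.16 0 0.1 0" --pt "-0.24 0 0.15 0" --pt "-0.26 0 0.25 0" --pt "-0.26 0 0.3 0" --pt "-0.26 0 0.35 0" --pt "-0.26 0 0.35 0"

```text
time: 30.22
eef_pos: [591.0, -311.0, 21.2]
tool_rot: [179.9, -0.3, 177.0]
wrist_force: [-6.2, -0.9, -1.6]
finger_gap: 0.693
```

Run:
```python
from h import *
P,c,p,r=prof()
```

```text
[ 591.02461917 -311.00916748   21.202578  ] 0.6916190617558746 Fz [-6.1  0.2 -0.5]
[(5, 1153, -88.0, 7.0), (10, 4145, -43.0, 12.0), (15, 8375, -73.0, 17.0), (20, 1199, -23.0, 22.0), (25, 963, -23.0, 27.0), (30, 980, -23.0, 32.0), (35, 1013, -22.0, 37.0), (40, 2186, -20.0, 42.0), (45, 974, 13.0, 47.0), (50, 718, 14.0, 52.0), (55, 492, 14.0, 56.0), (60, 431, -22.0, 62.0), (65, 1141, -22.0, 67.0), (70, 1132, -22.0, 72.0), (75, 567, -22.0, 75.0)]
```

Call:
send_rows --pt "0.06 0 0.08 0" --pt "0.06 0 0.16 0" --pt "0.06 0 0.2 0" --pt "0.06 0 0.2 0"

```text
time: 30.78
eef_pos: [593.4, -311.6, 19.5]
tool_rot: [-180.0, 0.2, 177.0]
wrist_force: [-5.1, 7.2, 23.5]
finger_gap: 0.688
```

Call:
send_rows --pt "0 0 -0.08 0" --pt "0 0 -0.08 0" --pt "0 0 -0.08 0" --pt "0 0 -0.08 0" --pt "0 0 -1 0" --pt "0 0 -2 0" --pt "0 0 -3.2 0" --pt "0 0 -3.6 0" --pt "0 0 -3.6 0" --jaw -0.65

```text
time: 31.9
eef_pos: [592.2, -312.1, 161.1]
tool_rot: [-179.9, 0.1, 177.0]
wrist_force: [-0.1, -0.3, -0.5]
finger_gap: 0.825
```

```bash
cat >> h.py <<'E'
def stand(P,hint=(493,-307.4),yaw=-3.0):
    """plates standing in the rack: rack-frame box of points above rib tops"""
    a=np.radians(yaw); X=P-[*hint,0]; u=X[...,0]*np.cos(a)+X[...,1]*np.sin(a); v=-X[...,0]*np.sin(a)+X[...,1]*np.cos(a); z=P[...,2]
    for i in range(5):
        m=(abs(u-46*(i-2))<20)&(abs(v)<75)&(z>60)&(z<125)
        if m.sum()>150:
            t=m&(z>np.percentile(z[m],95)-8); print("slot",i,m.sum(),"ztop",np.percentile(z[m],95).round(1),"u",np.percentile(u[t],[5,95]).round(1)-46*(i-2),"v",np.percentile(v[t],[2,98]).round(1))
E
python3 - <<'E'
from h import *
p,r=tool(); P,c=wcloud(None); save("w11.png",c["frame"]); print(p); stand(P); targets2(c,P,p,r)
c=ctrl.read_camera("scene");f=cv2.resize(c["frame"][170:330,80:280],(750,600),interpolation=cv2.INTER_CUBIC); stand(cloud(c))
save("s11.png",f)
t=ctrl.read_camera("top"); stand(cloud(t))
E
```

```text
[ 592.20794329 -312.10851792  161.09550166]
slot 4 2276 ztop 108.7 u [-2.7  8.3] v [-27.6  28.9]
target [472. 165.] [577.7 -97.6] [63.  97.9] axis -2.7
slot 4 290 ztop 108.6 u [ 1.4 13.2] v [-28.2  29.9]
```

View pics/w11.png

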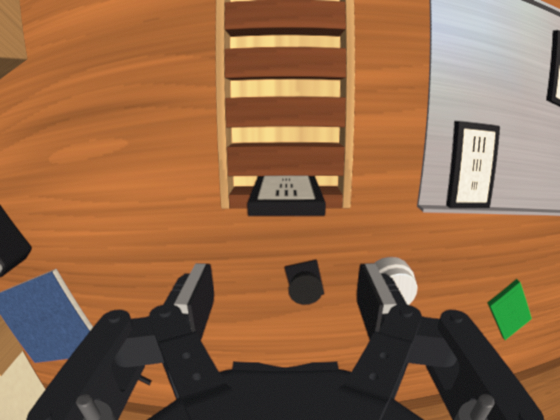

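Target A stands upright at (287,195) in slot 4, with its top at 108.7 mm. Target B, now at (475,165), may have been nudged, so I go over it and measure again.

```bash
python3 -c "
from h import *
print(go([535,-80,140],84))"
```

```text
[np.float64(1.679), np.float64(5.691), np.float64(0.443), np.float64(0.601)]
```

Call:
send_rows --pt "1.68 5.7 0 0.6" --pt "1.68 5.7 0 0.6" --pt "1.68 5.7 0 0.6" --pt "1.68 5.7 0 0.6" --pt "1.68 5.7 0.5 0.6" --pt "1.68 5.7 0.5 0.6" --pt "1.68 5.7 0.5 0.6"

```text
time: 32.92
eef_pos: [535.8, -81.4, 139.0]
tool_rot: [-180.0, -0.1, 173.9]
wrist_force: [-1.1, 0.2, 0.1]
finger_gap: 0.826
```

```bash
cat >> h.py <<'E'
def grip(cen,axis,back=12.5,z=-37):
    """units to grip a lying target, pivot `back` mm robotward of its centre"""
    a=np.radians(axis); print("grip",go([cen[0]-back*np.cos(a),cen[1]-back*np.sin(a),z],axis+90))
E
python3 - <<'E'
from h import *
p,r=tool(); P,c=wcloud(None); print(p); targets2(c,P,p,r)
E
```

```text
[535.8262621  -81.36828737 139.01650264]
target [277. 229.] [577.5 -93.9] [ 58.7 101.8] axis -2.7
target [423.  92.] [449.1  62.7] [61.4 97.9] axis -11.1
```

```bash
python3 -c "
from h import *
grip((577.5,-93.9),-2.7,12)"
```

```text
grip [np.float64(-0.762), np.float64(-0.216), np.float64(4.415), np.float64(-0.677)]
```

Call:
send_rows --pt "-0.76 -0.22 1.0 -0.68" --pt "-0.76 -0.22 2.4 -0.68" --pt "-0.76 -0.22 3.6 -0.68" --pt "-0.76 -0.22 4.2 -0.68" --pt "-0.76 -0.22 4.38 -0.68" --pt "-0.76 -0.22 4.4 -0.68" --pt "-0.76 -0.22 4.4 -0.68"

```text
time: 33.85
eef_pos: [567.1, -93.0, -34.3]
tool_rot: [-180.0, 0.2, 177.4]
wrist_force: [0.2, -0.2, -0.1]
finger_gap: 0.826
```

Call:
send_rows --pt "0 0 0 0" --pt "0 0 0 0" --pt "0 0 0 0" --pt "0 0 0 0" --pt "0 0 0 0" --jaw 1 --newtons 30

```text
time: 34.48
eef_pos: [567.1, -92.8, -34.2]
tool_rot: [-180.0, 0.2, 177.4]
wrist_force: [0.5, -1.0, 6.0]
finger_gap: 0.694
```

Call:
send_rows --pt "0 0 -0.5 0" --pt "0 0 -1.2 0" --pt "0 0 -2.4 0" --pt "0 0 -3.6 0" --pt "0 0 -4 0" --pt "0 0 -4 0"

```text
time: 35.22
eef_pos: [566.5, -92.5, 125.6]
tool_rot: [-180.0, 0.2, 177.4]
wrist_force: [-0.3, -0.5, -2.5]
finger_gap: 0.69
```

Run:
```python
from h import *
P,c,p,r=prof(); print(go([585.5,293,85.8],89.2))
```

```text
[566.48182657 -92.49318091 125.56198904] 0.6937354942218197 Fz [ 1.  -0.1 -3.1]
[(-50, 204, -51.0, -48.0), (-45, 635, -51.0, -43.0), (-40, 674, -51.0, -38.0), (-35, 711, -51.0, -33.0), (-30, 746, -51.0, -28.0), (-25, 807, -51.0, -23.0), (-20, 851, -51.0, -18.0), (-15, 872, -51.0, -13.0), (-10, 941, -51.0, -8.0), (-5, 973, -51.0, -3.0), (0, 1047, -51.0, 2.0), (5, 1081, -51.0, 7.0), (10, 1257, -51.0, 12.0), (15, 1448, -52.0, 17.0), (20, 1544, -52.0, 22.0), (25, 1318, -51.0, 27.0), (30, 1381, -51.0, 32.0), (35, 1456, -51.0, 37.0), (40, 1044, -47.0, 39.0)]
[np.float64(-0.073), np.float64(9.643), np.float64(0.941), np.float64(-0.358)]
```

Call:
send_rows --pt "-0.07 9.65 0 -0.36" --pt "-0.07 9.65 0 -0.36" --pt "-0.07 9.65 0 -0.36" --pt "-0.07 9.65 0 -0.36" --pt "-0.07 9.65 0 -0.36" --pt "-0.07 9.65 0 -0.36" --pt "-0.07 9.65 0.4 -0.36" --pt "-0.07 9.65 0.9 -0.36" --pt "-0.07 9.65 0.95 -0.36" --pt "-0.07 9.65 0.95 -0.36"

```text
time: 36.52
eef_pos: [585.6, 291.2, 85.0]
tool_rot: [-179.9, -0.1, 179.1]
wrist_force: [0.3, 0.1, -1.0]
finger_gap: 0.69
```

Call:
send_rows --pt "0.02 0 0.4 0" --pt "0.02 0 0.6 0" --pt "0.01 0 0.7 0" --pt "0.01 0 0.8 0" --pt "0.01 0 0.9 0" --pt "0.03 0 1.0 0" --pt "0.05 0 1.08 0" --pt "0.05 0 1.08 0"

```text
time: 37.52
eef_pos: [587.2, 293.1, 45.2]
tool_rot: [179.9, 0.4, 179.2]
wrist_force: [6.8, -1.6, 4.4]
finger_gap: 0.696
```

Call:
send_rows --pt "0.05 0 0.12 0" --pt "0.1 0 0.22 0" --pt "0.16 0 0.32 0" --pt "0.22 0 0.4 0" --pt "0.28 0 0.46 0" --pt "0.33 0 0.52 0" --pt "0.33 0 0.55 0" --pt "0.33 0 0.55 0"

```text
time: 38.52
eef_pos: [578.2, 293.7, 26.7]
tool_rot: [179.8, 0.8, 179.1]
wrist_force: [13.9, -5.2, 13.7]
finger_gap: 0.688
```

Call:
send_rows --pt "0.07 0 0.07 0" --pt "0.14 0 0.14 0" --pt "0.2 0 0.2 0" --pt "0.25 0 0.25 0" --pt "0.28 0 0.28 0" --pt "0.28 0 0.28 0"

```text
time: 39.28
eef_pos: [574.0, 294.6, 20.6]
tool_rot: [179.6, 1.6, 179.1]
wrist_force: [27.2, -8.2, 24.4]
finger_gap: 0.691
```

Run:
```python
from h import *
P,c,p,r=prof()
```

```text
[574.00868404 294.58758562  20.55821237] 0.6931296673990371 Fz [28.4 -6.9 24.4]
[(10, 1280, -89.0, 12.0), (15, 2973, -88.0, 17.0), (20, 3304, -85.0, 22.0), (25, 1315, -82.0, 27.0), (30, 1891, -82.0, 32.0), (35, 2130, -83.0, 37.0), (40, 2292, -83.0, 42.0), (45, 2399, -83.0, 47.0), (50, 2547, -83.0, 52.0), (55, 2659, -83.0, 57.0), (60, 2773, -84.0, 62.0), (65, 2872, -84.0, 67.0), (70, 2964, -83.0, 72.0), (75, 1539, -83.0, 75.0)]
```

Call:
send_rows --pt "-0.4 0 -0.4 0" --pt "-0.6 0 -1 0" --pt "-0.6 0 -2 0" --pt "-0.6 0 -3 0" --pt "-0.6 0 -3 0" --pt "-0.6 0 -3 0"

```text
time: 40.08
eef_pos: [583.0, 293.1, 128.5]
tool_rot: [-180.0, -0.0, 179.2]
wrist_force: [0.2, -0.1, -2.0]
finger_gap: 0.693
```

Run:
```python
from h import *
P,c,p,r=prof(); print(go([469,-306,131],87))
```

```text
[582.99368238 293.06140047 128.53806878] 0.6949794253890773 Fz [-0.8  0.1 -2.8]
[(-15, 86, 4.0, -13.0), (-10, 191, -7.0, -8.0), (-5, 280, -18.0, -3.0), (0, 339, -31.0, 2.0), (5, 440, -44.0, 7.0), (10, 1606, -89.0, 12.0), (15, 3294, -87.0, 17.0), (20, 2845, -86.0, 22.0), (30, 81, 30.0, 32.0), (35, 497, 29.0, 37.0), (40, 641, 27.0, 42.0), (45, 606, 26.0, 47.0), (50, 664, 26.0, 52.0), (55, 665, 26.0, 57.0), (60, 637, 26.0, 62.0), (65, 658, 26.0, 67.0), (70, 680, 26.0, 72.0), (75, 343, 26.0, 75.0)]
[np.float64(2.627), np.float64(-15.007), np.float64(-0.065), np.float64(0.441)]
```

Call:
send_rows --pt "2.6 -15.0 -0.1 0.44" --pt "2.6 -15.0 -0.1 0.44" --pt "2.6 -15.0 -0.1 0.44" --pt "2.6 -15.0 -0.1 0.44" --pt "2.6 -15.0 -0.1 0.44" --pt "2.6 -15.0 -0.1 0.44" --pt "2.6 -15.0 -0.1 0.44" --pt "2.6 -15.0 -0.1 0.44" --pt "2.6 -15.0 -0.1 0.44" --pt "2.6 -15.0 -0.1 0.44"

```text
time: 41.38
eef_pos: [469.1, -307.0, 131.3]
tool_rot: [179.9, -0.2, 176.9]
wrist_force: [0.3, 0.5, -1.1]
finger_gap: 0.692
```

Call:
send_rows --pt "0 0 0 0" --pt "0 0 0 0" --pt "0 0 0 0" --pt "0 0 0 0"

```text
time: 41.88
eef_pos: [471.5, -304.1, 133.3]
tool_rot: [180.0, -0.0, 177.1]
wrist_force: [-0.1, 0.0, -1.9]
finger_gap: 0.692
```

Run:
```python
from h import *
P,c,p,r=prof(); rack(P,(493,-307.4)); print(go([472,-306.3,60],87))
```

```text
[ 471.45738003 -304.14891662  133.30491233] 0.690244237205611 Fz [ 0.7 -0.3 -1.3]
[(-15, 88, 4.0, -13.0), (-10, 190, -7.0, -8.0), (-5, 285, -18.0, -3.0), (0, 340, -31.0, 2.0), (5, 448, -44.0, 7.0), (10, 1601, -89.0, 12.0), (15, 3285, -87.0, 17.0), (20, 2821, -86.0, 21.0)]
ribs [(-116, 317), (-112, 531), (-108, 533), (-104, 462), (-84, 374), (-80, 500), (-76, 503), (-72, 520), (-68, 526), (-64, 482), (-60, 485), (-56, 206), (-40, 179), (-36, 537), (-32, 450), (-28, 478), (-24, 432), (-20, 467), (-16, 446), (-12, 403), (8, 494), (12, 401), (16, 387), (20, 383), (24, 391), (28, 377), (32, 374), (36, 17), (108, 58), (112, 54)]
floors [(-104, 2), (-100, 409), (-96, 438), (-92, 381), (-88, 396), (-84, 244), (-48, 377), (-44, 376), (-40, 605), (-36, 46), (4, 300), (8, 578)]
top rect ((493.4021301269531, -308.10247802734375), (126.87947845458984, 229.7208251953125), 87.18663024902344) 17573
[np.float64(-0.015), np.float64(-0.048), np.float64(1.836), np.float64(0.019)]
```

Call:
send_rows --pt "0.02 0 1.0 0" --pt "0.02 0 1.7 0" --pt "0.02 0 1.95 0" --pt "0.02 0 2.1 0" --pt "0.02 0 2.2 0" --pt "0.02 0 2.3 0" --pt "0.02 0 2.38 0" --pt "0.02 0 2.38 0"

```text
time: 42.92
eef_pos: [472.9, -306.5, 40.1]
tool_rot: [-179.9, 0.3, 177.0]
wrist_force: [8.2, -1.1, -0.1]
finger_gap: 0.69
```

Entered cleanly, with no upward force. Now I straighten it.

Call:
send_rows --pt "-0.1 0 0.03 0" --pt "-0.2 0 0.06 0" --pt "-0.3 0 0.06 0" --pt "-0.4 0 0.06 0" --pt "-0.5 0 0.06 0" --pt "-0.6 0 0.06 0" --pt "-0.6 0 0.06 0"

```text
time: 43.8
eef_pos: [491.4, -305.7, 34.0]
tool_rot: [179.9, -0.4, 177.0]
wrist_force: [-7.7, -0.7, -0.4]
finger_gap: 0.693
```

Call:
send_rows --pt "-0.08 0 0.05 0" --pt "-0.16 0 0.1 0" --pt "-0.22 0 0.15 0" --pt "-0.22 0 0.22 0" --pt "-0.22 0 0.28 0" --pt "-0.22 0 0.28 0"

```text
time: 44.55
eef_pos: [500.6, -306.3, 22.9]
tool_rot: [179.9, -0.3, 177.0]
wrist_force: [-5.8, 0.2, -0.8]
finger_gap: 0.695
```

Run:
```python
from h import *
P,c,p,r=prof()
```

```text
[ 500.55073763 -306.32001145   22.92653309] 0.6941962805656153 Fz [-5.4 -0.7 -2.3]
[(-75, 214, -21.0, -73.0), (-70, 447, -21.0, -68.0), (-65, 449, -21.0, -63.0), (-60, 503, -21.0, -58.0), (-55, 328, -21.0, -53.0), (5, 785, -90.0, 7.0), (10, 2998, -90.0, 12.0), (15, 10523, -73.0, 17.0), (20, 1198, -21.0, 22.0), (25, 932, -21.0, 27.0), (30, 979, -21.0, 32.0), (35, 986, -21.0, 37.0), (40, 1007, -21.0, 42.0), (45, 2112, -2.0, 47.0), (50, 722, 15.0, 52.0), (55, 733, 15.0, 57.0), (60, 147, -20.0, 62.0), (65, 1095, -21.0, 67.0), (70, 1107, -21.0, 72.0), (75, 555, -20.0, 75.0)]
```

Call:
send_rows --pt "0.05 0 0.08 0" --pt "0.05 0 0.16 0" --pt "0.05 0 0.2 0" --pt "0.05 0 0.2 0"

```text
time: 45.1
eef_pos: [500.6, -306.7, 17.7]
tool_rot: [180.0, -0.1, 177.0]
wrist_force: [-8.5, 3.8, 12.5]
finger_gap: 0.693
```

Call:
send_rows --pt "0 0 -0.05 0" --pt "0 0 -0.05 0" --pt "0 0 -0.05 0" --pt "0 0 -0.05 0" --pt "0 0 -1 0" --pt "0 0 -2 0" --pt "0 0 -3.2 0" --pt "0 0 -3.6 0" --pt "0 0 -3.6 0" --jaw -0.65

```text
time: 46.22
eef_pos: [501.9, -307.4, 161.8]
tool_rot: [-179.9, 0.1, 177.0]
wrist_force: [0.6, 0.2, 0.3]
finger_gap: 0.827
```

Run:
```python
from h import *
p,r=tool(); P,c=wcloud(None); save("w12.png",c["frame"]); print(p); stand(P); targets2(c,P,p,r)
print(go([420,70,140],79))
```

```text
[ 501.85611051 -307.43770456  161.8067964 ]
slot 2 2293 ztop 108.7 u [-1.9  9.4] v [-27.4  29.1]
slot 4 2445 ztop 108.4 u [-3.2  7.7] v [-27.9  28.9]
[np.float64(2.512), np.float64(9.3), np.float64(0.5), np.float64(1.601)]
```

Two targets are standing, both with tops at 108.5 mm. Next is target C.

Call:
send_rows --pt "2.5 9.3 0 1.6" --pt "2.5 9.3 0 1.6" --pt "2.5 9.3 0 1.6" --pt "2.5 9.3 0 1.6" --pt "2.5 9.3 0 1.6" --pt "2.5 9.3 0 1.6" --pt "2.5 9.3 0.5 1.6" --pt "2.5 9.3 0.5 1.6"

```text
time: 47.28
eef_pos: [417.8, 70.6, 137.1]
tool_rot: [-179.9, -0.4, 169.2]
wrist_force: [-0.4, -0.6, 0.1]
finger_gap: 0.825
```

```bash
sed -i 's/        print("target",k/        if "o" in globals().get("_",""): pass\n        print("target",k/' h.py
python3 - <<'E'
from h import *
p,r=tool(); P,c=wcloud(None); print(p); targets2(c,P,p,r); grip((449.2,63.5),-11.1,12)
E
```

```text
[417.79552175  70.64069765 137.108277  ]
target [286. 219.] [448.1  65.2] [58.5 99.5] axis -11.0
grip [np.float64(-0.494), np.float64(-0.004), np.float64(4.384), np.float64(0.035)]
```

Call:
send_rows --pt "-0.48 0.02 1.0 0" --pt "-0.48 0.02 2.4 0" --pt "-0.48 0.02 3.6 0" --pt "-0.48 0.02 4.15 0" --pt "-0.48 0.02 4.32 0" --pt "-0.48 0.02 4.35 0" --pt "-0.48 0.02 4.35 0"

```text
time: 48.2
eef_pos: [441.0, 66.7, -32.0]
tool_rot: [180.0, 0.1, 169.0]
wrist_force: [0.4, -0.8, 0.2]
finger_gap: 0.821
```

Call:
send_rows --pt "0 0 0 0" --pt "0 0 0 0" --pt "0 0 0 0" --pt "0 0 0 0" --pt "0 0 0 0" --jaw 1 --newtons 30

```text
time: 48.82
eef_pos: [441.0, 66.9, -31.9]
tool_rot: [180.0, 0.1, 169.0]
wrist_force: [-0.9, -1.4, 5.9]
finger_gap: 0.689
```

Call:
send_rows --pt "0 0 -0.5 0" --pt "0 0 -1.2 0" --pt "0 0 -2.4 0" --pt "0 0 -3.6 0" --pt "0 0 -4 0" --pt "0 0 -4 0"

```text
time: 49.58
eef_pos: [440.5, 67.1, 127.6]
tool_rot: [180.0, 0.1, 169.0]
wrist_force: [0.0, 0.4, -1.8]
finger_gap: 0.693
```

Run:
```python
from h import *
P,c,p,r=prof(); print(go([600,120,125],85)); print(go([585.5,293,85.8],89.2))
```

```text
[440.45930083  67.05020094 127.56789113] 0.6872398970413068 Fz [ 0.1 -0.5 -1.5]
[(-55, 52, -48.0, -53.0), (-50, 455, -49.0, -48.0), (-45, 636, -49.0, -43.0), (-40, 660, -49.0, -38.0), (-35, 701, -49.0, -33.0), (-30, 753, -49.0, -28.0), (-25, 784, -49.0, -23.0), (-20, 823, -49.0, -18.0), (-15, 869, -49.0, -13.0), (-10, 908, -49.0, -8.0), (-5, 969, -49.0, -3.0), (0, 1024, -49.0, 2.0), (5, 1060, -49.0, 7.0), (10, 1215, -49.0, 12.0), (15, 1449, -49.0, 17.0), (20, 1465, -49.0, 22.0), (25, 1271, -49.0, 27.0), (30, 1326, -49.0, 32.0), (35, 1405, -49.0, 37.0), (40, 1935, -48.0, 42.0)]
[np.float64(-3.692), np.float64(2.067), np.float64(0.02), np.float64(-1.197)]
[np.float64(-2.512), np.float64(6.244), np.float64(1.0), np.float64(-2.037)]
```

The pads hold only about 5 mm of C's thickness, so I set it down and regrip lower before levering.

Call:
send_rows --pt "0 0 1 0" --pt "0 0 2.2 0" --pt "0 0 3.2 0" --pt "0 0 3.75 0" --pt "0 0 3.92 0" --pt "0 0 3.97 0" --pt "0 0 3.97 0"

```text
time: 50.5
eef_pos: [438.2, 66.9, -32.6]
tool_rot: [-180.0, -0.2, 169.0]
wrist_force: [-6.0, -0.4, 11.0]
finger_gap: 0.69
```

Call:
send_rows --pt "0 0 0 0" --pt "0 0 0 0" --pt "0 0 0 0" --pt "0.06 0 0.08 0" --pt "0.06 0 0.12 0" --pt "0.06 0 0.12 0" --jaw -0.65

```text
time: 51.25
eef_pos: [437.0, 67.4, -37.2]
tool_rot: [-180.0, -0.0, 169.0]
wrist_force: [0.2, 0.3, -0.0]
finger_gap: 0.823
```

Call:
send_rows --pt "0 0 0 0" --pt "0 0 0 0" --pt "0 0 0 0" --pt "0 0 0 0" --pt "0 0 0 0" --jaw 1 --newtons 30

```text
time: 51.88
eef_pos: [437.5, 67.4, -36.7]
tool_rot: [180.0, 0.0, 169.0]
wrist_force: [-0.3, 0.2, 2.7]
finger_gap: 0.69
```

Call:
send_rows --pt "0 0 -0.5 0" --pt "0 0 -1.2 0" --pt "0 0 -2.4 0" --pt "0 0 -3.6 0" --pt "0 0 -4.1 0" --pt "0 0 -4.1 0"

```text
time: 52.62
eef_pos: [438.5, 67.4, 128.6]
tool_rot: [180.0, 0.2, 169.0]
wrist_force: [0.4, 0.1, -2.4]
finger_gap: 0.692
```

Run:
```python
from h import *
P,c,p,r=prof(); print(go([600,120,125],85)); print(go([585.5,293,85.8],89.2))
```

```text
[438.52816382  67.44850228 128.58675885] 0.6917748979336574 Fz [-0.9 -0.3 -2.9]
[(-45, 491, -54.0, -43.0), (-40, 678, -54.0, -38.0), (-35, 729, -54.0, -33.0), (-30, 765, -54.0, -28.0), (-25, 813, -54.0, -23.0), (-20, 855, -54.0, -18.0), (-15, 914, -54.0, -13.0), (-10, 961, -54.0, -8.0), (-5, 1000, -54.0, -3.0), (0, 1079, -54.0, 2.0), (5, 1113, -54.0, 7.0), (10, 1268, -54.0, 12.0), (15, 1519, -54.0, 17.0), (20, 1527, -54.0, 22.0), (25, 1356, -54.0, 27.0), (30, 1401, -54.0, 32.0), (35, 1502, -54.0, 37.0), (40, 1975, -53.0, 42.0)]
[np.float64(-3.741), np.float64(2.067), np.float64(0.047), np.float64(-1.199)]
[np.float64(-2.56), np.float64(6.243), np.float64(1.026), np.float64(-2.039)]
```

Call:
send_rows --pt "-3.0 5.0 0 -2.04" --pt "-3.0 5.0 0 -2.04" --pt "-2.56 6.25 0 -2.04" --pt "-2.56 6.25 0 -2.04" --pt "-2.56 6.25 0 -2.04" --pt "-2.56 6.25 0 -2.04" --pt "-2.56 6.25 0.4 -2.04" --pt "-2.56 6.25 0.9 -2.04" --pt "-2.56 6.25 1.03 -2.04" --pt "-2.56 6.25 1.03 -2.04"

```text
time: 53.92
eef_pos: [584.8, 292.5, 84.8]
tool_rot: [-180.0, -0.1, 179.2]
wrist_force: [-0.1, 0.7, -1.2]
finger_gap: 0.692
```

Call:
send_rows --pt "0.02 0 0.4 0" --pt "0.02 0 0.6 0" --pt "0.01 0 0.7 0" --pt "0.01 0 0.8 0" --pt "0.01 0 0.9 0" --pt "0.03 0 1.0 0" --pt "0.05 0 1.08 0" --pt "0.05 0 1.08 0"

```text
time: 54.92
eef_pos: [587.0, 293.5, 45.5]
tool_rot: [179.9, 0.4, 179.2]
wrist_force: [6.4, -1.6, 4.5]
finger_gap: 0.694
```

Call:
send_rows --pt "0.05 0 0.12 0" --pt "0.1 0 0.22 0" --pt "0.16 0 0.32 0" --pt "0.22 0 0.4 0" --pt "0.28 0 0.46 0" --pt "0.33 0 0.52 0" --pt "0.33 0 0.55 0" --pt "0.33 0 0.55 0"

```text
time: 55.92
eef_pos: [578.2, 294.0, 27.1]
tool_rot: [179.8, 0.9, 179.1]
wrist_force: [12.7, -5.8, 15.1]
finger_gap: 0.695
```

Call:
send_rows --pt "0.07 0 0.07 0" --pt "0.14 0 0.14 0" --pt "0.2 0 0.2 0" --pt "0.25 0 0.25 0" --pt "0.26 0 0.26 0" --pt "0.26 0 0.26 0"

```text
time: 56.68
eef_pos: [574.7, 294.6, 21.9]
tool_rot: [179.7, 1.6, 179.1]
wrist_force: [26.8, -9.8, 27.1]
finger_gap: 0.696
```

Call:
send_rows --pt "-0.4 0 -0.4 0" --pt "-0.6 0 -1 0" --pt "-0.6 0 -2 0" --pt "-0.6 0 -3 0" --pt "-0.6 0 -3 0" --pt "-0.6 0 -3 0"

```text
time: 57.42
eef_pos: [583.7, 293.3, 129.7]
tool_rot: [-180.0, -0.0, 179.2]
wrist_force: [-0.6, -0.1, -1.5]
finger_gap: 0.693
```

Run:
```python
from h import *
P,c,p,r=prof(); print(go([380,-301.5,131],87))
```

```text
[583.73530303 293.2801697  129.71623728] 0.6939882408225087 Fz [-0.3 -0.8 -3. ]
[(-15, 62, -17.0, -13.0), (-5, 72, -31.0, -3.0), (0, 91, -43.0, 2.0), (5, 105, -53.0, 7.0), (10, 192, -93.0, 12.0), (15, 2284, -91.0, 17.0), (20, 3369, -89.0, 22.0), (25, 943, -87.0, 24.0), (35, 190, 29.0, 37.0), (40, 635, 28.0, 42.0), (45, 606, 28.0, 47.0), (50, 644, 27.0, 52.0), (55, 664, 27.0, 57.0), (60, 659, 27.0, 62.0), (65, 634, 27.0, 67.0), (70, 661, 27.0, 72.0), (75, 339, 27.0, 75.0)]
[np.float64(4.871), np.float64(-14.931), np.float64(-0.037), np.float64(0.441)]
```

Call:
send_rows --pt "4.9 -14.93 0 0.44" --pt "4.9 -14.93 0 0.44" --pt "4.9 -14.93 0 0.44" --pt "4.9 -14.93 0 0.44" --pt "4.9 -14.93 0 0.44" --pt "4.9 -14.93 0 0.44" --pt "4.9 -14.93 0 0.44" --pt "4.9 -14.93 0 0.44" --pt "4.9 -14.93 0 0.44" --pt "4.9 -14.93 0 0.44"

```text
time: 58.72
eef_pos: [379.0, -298.8, 128.7]
tool_rot: [179.9, -0.1, 177.0]
wrist_force: [0.5, -0.3, -1.1]
finger_gap: 0.691
```

Call:
send_rows --pt "0 0 0 0" --pt "0 0 0 0" --pt "0 0 0 0" --pt "0 0 0 0"

```text
time: 59.22
eef_pos: [381.3, -296.5, 130.1]
tool_rot: [180.0, -0.0, 177.1]
wrist_force: [-0.1, -0.7, -1.2]
finger_gap: 0.694
```

Run:
```python
from h import *
P,c,p,r=prof(); rack(P,(493,-307.4)); print(go([379.3,-301.5,60],87))
```

```text
[ 381.303411   -296.53126318  130.05568692] 0.6924131483715371 Fz [ 0.   0.4 -1.8]
[(-15, 63, -16.0, -13.0), (-5, 89, -31.0, -3.0), (0, 78, -42.0, 2.0), (5, 106, -52.0, 7.0), (10, 200, -109.0, 12.0), (15, 2305, -91.0, 17.0), (20, 3363, -89.0, 22.0), (25, 929, -87.0, 24.0)]
ribs [(-116, 479), (-112, 454), (-108, 456), (-104, 371), (-84, 515), (-80, 406), (-76, 399), (-72, 399), (-68, 386), (-64, 387), (-60, 380), (-56, 107), (-40, 60), (-36, 17), (12, 58), (16, 74), (20, 61), (24, 57), (28, 56), (32, 48), (36, 17), (52, 35), (56, 40), (60, 29), (64, 28), (68, 26), (72, 128), (76, 76), (80, 12)]
floors [(-92, 7), (-88, 352), (-84, 570), (-40, 372), (-36, 101)]
top rect ((479.462646484375, -307.1036682128906), (126.71703338623047, 202.2354278564453), 87.16020965576172) 9171
[np.float64(0.045), np.float64(-0.122), np.float64(1.755), np.float64(0.024)]
```

Call:
send_rows --pt "0.06 -0.1 1.0 0" --pt "0.06 -0.1 1.7 0" --pt "0.06 -0.1 1.95 0" --pt "0.06 -0.1 2.05 0" --pt "0.06 -0.1 2.15 0" --pt "0.06 -0.1 2.25 0" --pt "0.06 -0.1 2.34 0" --pt "0.06 -0.1 2.34 0"

```text
time: 60.28
eef_pos: [378.7, -302.5, 39.6]
tool_rot: [-179.9, 0.1, 177.0]
wrist_force: [-10.0, 7.2, 22.7]
finger_gap: 0.693
```

Call:
send_rows --pt "0 0 -0.4 0" --pt "0.12 0 -0.4 0" --pt "0.12 0 -0.4 0" --pt "0.12 0 -0.2 0" --pt "0.12 0 0.0 0" --pt "0.12 0 0.06 0" --pt "0.12 0 0.06 0"

```text
time: 61.15
eef_pos: [374.4, -301.6, 34.4]
tool_rot: [-180.0, 0.1, 177.0]
wrist_force: [5.8, 0.2, -0.8]
finger_gap: 0.695
```

It is in the slot now. I straighten it and seat it.

Call:
send_rows --pt "-0.1 0 0 0" --pt "-0.2 0 0 0" --pt "-0.3 0 -0.02 0" --pt "-0.4 0 -0.02 0" --pt "-0.5 0 0 0" --pt "-0.62 0 0 0" --pt "-0.62 0 0 0"

```text
time: 62.02
eef_pos: [394.0, -300.9, 31.7]
tool_rot: [179.8, -0.5, 177.0]
wrist_force: [-11.0, 1.1, -1.4]
finger_gap: 0.694
```

Call:
send_rows --pt "-0.08 0 0.05 0" --pt "-0.16 0 0.1 0" --pt "-0.22 0 0.15 0" --pt "-0.24 0 0.2 0" --pt "-0.24 0 0.25 0" --pt "-0.24 0 0.25 0"

```text
time: 62.78
eef_pos: [403.2, -302.0, 22.2]
tool_rot: [179.8, -0.5, 177.0]
wrist_force: [-13.9, -0.7, 2.3]
finger_gap: 0.692
```

Run:
```python
from h import *
P,c,p,r=prof()
```

```text
[ 403.1509474  -302.04436221   22.24000524] 0.6944628028665685 Fz [-13.3  -1.2   3.2]
[(-75, 216, -22.0, -73.0), (-70, 438, -22.0, -68.0), (-65, 455, -22.0, -63.0), (-60, 495, -22.0, -58.0), (-55, 1213, -20.0, -53.0), (10, 1145, -24.0, 12.0), (15, 4307, -54.0, 17.0), (20, 6010, -78.0, 22.0), (25, 6363, -83.0, 27.0), (30, 630, 23.0, 32.0), (35, 654, 23.0, 37.0), (40, 641, 23.0, 42.0), (45, 653, 23.0, 47.0), (50, 674, 23.0, 52.0), (55, 686, 23.0, 57.0), (60, 690, 23.0, 62.0), (65, 692, 23.0, 67.0), (70, 694, 23.0, 72.0), (75, 348, 23.0, 75.0)]
```

Call:
send_rows --pt "-0.05 0 0.0 0" --pt "-0.1 0 0 0" --pt "-0.15 0 0.05 0" --pt "-0.15 0 0.1 0" --pt "-0.15 0 0.15 0" --pt "-0.15 0 0.2 0" --pt "-0.15 0 0.2 0"

```text
time: 63.7
eef_pos: [410.1, -302.5, 14.5]
tool_rot: [179.9, -0.4, 177.0]
wrist_force: [-10.0, -0.6, 0.8]
finger_gap: 0.689
```

Run:
```python
from h import *
P,c,p,r=prof()
```

```text
[ 410.14491868 -302.51737863   14.51694031] 0.6937641219820231 Fz [-9.5 -0.3  0.6]
[(-70, 308, -30.0, -68.0), (-65, 493, -30.0, -63.0), (-60, 505, -30.0, -58.0), (-55, 521, -30.0, -53.0), (-50, 550, -30.0, -48.0), (-45, 682, -27.0, -45.0), (10, 96, -110.0, 12.0), (15, 2907, -96.0, 17.0), (20, 7034, -68.0, 22.0), (25, 6183, -87.0, 27.0), (30, 3165, -17.0, 32.0), (35, 695, 15.0, 37.0), (40, 701, 15.0, 42.0), (45, 710, 15.0, 47.0), (50, 718, 15.0, 52.0), (55, 743, 15.0, 57.0), (60, 750, 15.0, 62.0), (65, 728, 15.0, 67.0), (70, 742, 15.0, 72.0), (75, 393, 15.0, 75.0)]
```

Call:
send_rows --pt "0 0 0.06 0" --pt "0 0 0.12 0" --pt "0 0 0.18 0" --pt "0 0 0.18 0"

```text
time: 64.25
eef_pos: [413.2, -303.2, 10.1]
tool_rot: [180.0, -0.1, 177.0]
wrist_force: [-6.0, 5.4, 15.3]
finger_gap: 0.693
```

Call:
send_rows --pt "0.05 0 -0.08 0" --pt "0.05 0 -0.08 0" --pt "0.05 0 -0.08 0" --pt "0.05 0 -0.08 0" --pt "0.05 0 -1 0" --pt "0.05 0 -2 0" --pt "0.05 0 -3.2 0" --pt "0.05 0 -4 0" --pt "0.05 0 -4 0" --jaw -0.65

```text
time: 65.38
eef_pos: [413.4, -304.9, 172.7]
tool_rot: [-179.8, 0.3, 177.0]
wrist_force: [0.1, 0.3, 0.2]
finger_gap: 0.822
```

Run:
```python
from h import *
p,r=tool(); P,c=wcloud(None); save("w13.png",c["frame"]); print(p); stand(P)
c=ctrl.read_camera("scene"); stand(cloud(c)); t=ctrl.read_camera("top"); stand(cloud(t))
save("s13.png",np.hstack([cv2.resize(c["frame"][160:340,70:290],(440,360)),cv2.resize(t["frame"][170:290,250:450],(360,360))]))
print(go([436,200,150],89),go([433.8,294.6,150],89.8))
```

```text
[ 413.43476911 -304.90659782  172.65110644]
slot 0 1521 ztop 108.9 u [-13.4  -2.9] v [-28.8  27.9]
slot 2 2336 ztop 108.3 u [-3.1  8.7] v [-28.2  29.1]
slot 4 1602 ztop 106.3 u [-3.6 -0.8] v [-27.9  28.3]
slot 0 293 ztop 108.8 u [-9.3  3.4] v [-28.3  29.2]
slot 2 282 ztop 108.3 u [ 0.5 12.9] v [-26.6  30.5]
slot 4 291 ztop 108.6 u [ 0.8 12.6] v [-27.5  30.1]
slot 2 160 ztop 111.8 u [-1.5  9.8] v [-27.4  29.9]
slot 4 178 ztop 112.3 u [-1.6  9.7] v [-26.8  30.8]
[np.float64(0.038), np.float64(12.588), np.float64(0.46), np.float64(-0.399)] [np.float64(0.216), np.float64(14.947), np.float64(0.462), np.float64(-0.559)]
```

View pics/w13.png

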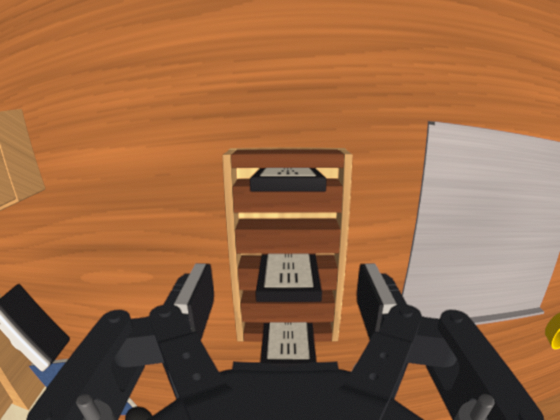

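All three targets stand in slots 0, 2 and 4 with their tops at 108–109 mm. Slot 0's leans about 0.1 rad, within the limit, and the part of the tray in view is empty. Now back to the dial.

Call:
send_rows --pt "0.22 14.95 0 -0.56" --pt "0.22 14.95 0 -0.56" --pt "0.22 14.95 0 -0.56" --pt "0.22 14.95 0 -0.56" --pt "0.22 14.95 0 -0.56" --pt "0.22 14.95 0 -0.56" --pt "0.22 14.95 0 -0.56" --pt "0.22 14.95 0 -0.56" --pt "0.22 14.95 0 -0.56" --pt "0.22 14.95 0 -0.56" --jaw -1

```text
time: 66.78
eef_pos: [432.5, 296.6, 166.9]
tool_rot: [-179.9, -0.2, 179.9]
wrist_force: [0.7, -0.6, -0.3]
finger_gap: 0.999
```

Call:
send_rows --pt "0 0 0 0" --pt "0 0 0 0" --pt "0 0 0 0"

```text
time: 67.15
eef_pos: [434.1, 293.0, 168.5]
tool_rot: [-180.0, -0.0, 179.7]
wrist_force: [0.4, -1.2, -0.3]
finger_gap: 1.001
```

Run:
```python
from h import *
P,c=wcloud(None); x,y,z=np.moveaxis(P,-1,0)
m=(abs(x-435)<45)&(abs(y-294)<45)&(z>135)&(z<165); print(m.sum(),cv2.minAreaRect(P[m][:,:2].astype(np.float32)))
print(tool()[0],go([433.8,294.6,81],90.1))
```

```text
1513 ((433.4555358886719, 294.8671569824219), (13.957660675048828, 49.36933517456055), 89.64128112792969)
[434.26987462 293.11133842 168.79898933] [np.float64(0.011), np.float64(0.038), np.float64(2.195), np.float64(-0.076)]
```

Call:
send_rows --pt "0.01 0.03 1.0 0" --pt "0.01 0.03 1.7 0" --pt "0.01 0.03 2.1 0" --pt "0.01 0.03 2.2 0" --pt "0.01 0.03 2.2 0"

```text
time: 67.82
eef_pos: [434.4, 295.5, 81.9]
tool_rot: [180.0, 0.1, 179.8]
wrist_force: [0.8, -0.7, 0.4]
finger_gap: 1.0
```

Call:
send_rows --pt "0 0 0 0" --pt "0 0 0 0" --pt "0 0 0 0" --pt "0 0 0 0" --pt "0 0 0 0" --pt "0 0 0 0" --pt "0 0 0 0" --pt "0 0 0 0" --jaw 1 --newtons 50

```text
time: 68.82
eef_pos: [433.9, 295.6, 81.4]
tool_rot: [180.0, 0.0, 179.8]
wrist_force: [-1.0, 0.1, 4.3]
finger_gap: 0.158
```

Call:
send_rows --pt "0 0 -0.1 0" --pt "0 0 -0.2 0" --pt "0 0 -0.3 0" --pt "0 0 -0.32 0" --pt "0 0 -0.32 0" --pt "0 0 -0.32 0"

```text
time: 69.58
eef_pos: [433.9, 295.6, 94.2]
tool_rot: [180.0, 0.0, 179.8]
wrist_force: [1.4, 3.0, -0.5]
finger_gap: 0.156
```

```bash
cat >> h.py <<'E'
def plate():
    P,c=wcloud(None); x,y,z=np.moveaxis(P,-1,0); m=(abs(x-434)<33)&(abs(y-294)<33)&(z>110)&(z<135); print("dial plate z",np.median(z[m]),m.sum(),ctrl.get_state()["wrist_force"].round(1),ctrl.get_state()["joints"].round(0))
E
python3 -c "
from h import *
plate()"
```

```text
dial plate z 128.5553943695519 6349 [ 1.2  3.3 -0.4] [ 29.  -0. 104.   0.  76. -61.]
```

The dial is pulled up about 12 mm. I turn it anticlockwise 62° and push it home.

Call:
send_rows --pt "0 0 0 -1.6" --pt "0 0 0 -3.2" --pt "0 0 0 -4.8" --pt "0 0 0 -6.4" --pt "0 0 0 -8.0" --pt "0 0 0 -9.6" --pt "0 0 0 -11.2" --pt "0 0 0 -12.4" --pt "0 0 0 -12.4" --pt "0 0 0 -12.4"

```text
time: 70.88
eef_pos: [434.2, 295.0, 94.1]
tool_rot: [-179.9, -0.0, -118.3]
wrist_force: [2.8, -1.6, 1.5]
finger_gap: 0.157
```

Call:
send_rows --pt "0 0 0.1 0" --pt "0 0 0.2 0" --pt "0 0 0.3 0" --pt "0 0 0.37 0" --pt "0 0 0.37 0" --pt "0 0 0.37 0" --pt "0 0 0.37 0"

```text
time: 71.75
eef_pos: [434.4, 295.2, 81.2]
tool_rot: [-179.9, 0.0, -118.2]
wrist_force: [-4.0, -8.5, 20.2]
finger_gap: 0.157
```

```bash
python3 -c "
from h import *
plate()"
```

```text
dial plate z 115.80419135349291 7434 [-4.8 -8.8 19.6] [  29.    1.  104.   -0.   75. -123.]
```

Call:
send_rows --pt "0 0 0 0" --pt "0 0 0 0" --pt "0 0 0 0" --pt "0 0 0 0" --pt "0 0 -1.0 0" --pt "0 0 -2.2 0" --pt "0 0 -3.0 0" --pt "0 0 -3.0 0" --pt "0 0 -3.0 0" --jaw -1

```text
time: 72.92
eef_pos: [433.4, 295.3, 198.2]
tool_rot: [180.0, -0.0, -118.2]
wrist_force: [0.8, 0.0, -0.2]
finger_gap: 0.999
```

Run:
```python
from h import *
P,c=wcloud(None); x,y,z=np.moveaxis(P,-1,0)
m=(abs(x-435)<45)&(abs(y-294)<45)&(z>135)&(z<165); print(m.sum(),np.median(z[m]),cv2.minAreaRect(P[m][:,:2].astype(np.float32)))
m=(abs(x-435)<33)&(abs(y-294)<33)&(z>104)&(z<135); print("plate",np.median(z[m]))
s=ctrl.read_camera("scene"); stand(cloud(s))
t=ctrl.read_camera("top"); stand(cloud(t)); print(ctrl.get_state()["wrist_force"].round(1))
save("end.png",np.vstack([np.hstack([s["frame"][150:340,70:420],c["frame"][60:250,170:420]]),np.pad(t["frame"][100:330],((0,0),(0,40),(0,0)))[:,:600]]))
```

```text
1193 147.76957258541896 ((434.0432434082031, 294.51641845703125), (49.66453552246094, 13.716378211975098), 61.99288558959961)
plate 115.72767774483819
slot 0 302 ztop 108.0 u [-11.3   2.7] v [-27.6  29.3]
slot 2 282 ztop 108.7 u [ 1.2 12.9] v [-26.6  31. ]
slot 4 294 ztop 109.0 u [ 1.3 13. ] v [-27.9  29.9]
slot 2 156 ztop 113.0 u [-1.2  9.6] v [-26.7  30.5]
slot 4 176 ztop 111.7 u [-1.4 10.1] v [-27.   30.4]
[ 0.   0.5 -0.4]
```

View pics/end.png

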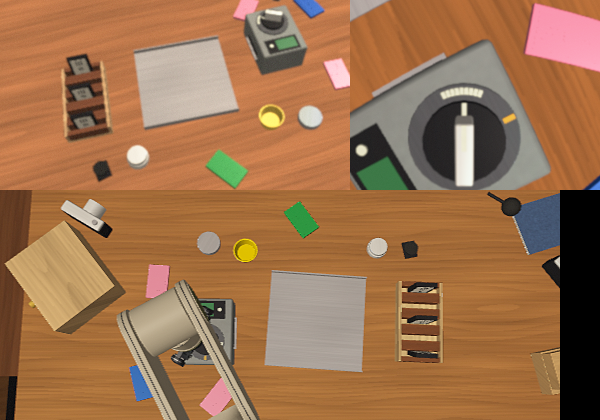

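Final picture: all three targets stand in the rack at about (80,95) in the scene view. The tray is empty, the dial pointer is in the white ticks, the bystanders are in place and the gripper is clear. I hand in.

```bash
python3 -c "
from h import *
print(ctrl.finish_job())"
```

```text
the job is handed in; nothing more can be done
None
```

I parked the dial and stood all three targets on edge in rack slots 4, 2 and 0. I then set the dial back to run and handed the job in at about 73 s; no verdict is reported. A plate gripped flat would not swing down, so I tipped each one against the changer's far top edge and finished straightening it inside its slot.

**Last checks:**
- **Dial:** it is home, with the bar top at 147.8 mm and the dial plate at 115.7 mm, the same as at the start. It is turned about 62° (1.09 rad), inside the run ticks.
- **Targets:** all three tops are at 108–109 mm in the wrist and scene cameras, so they rest on the slot floors and are centred along the slots. The tray is empty.
- **Surroundings:** the bystanders look unmoved and the gripper is clear, with no measurable force on it.

**What disagreed or went wrong:**
- **Fingertips:** they sit about 41 mm short of the reported TCP. My first grip on the dial closed in the air; I corrected for this afterwards.
- **Knocked target:** one target had moved 1–2 cm in the tray, so I measured it again before gripping it.
- **Insertions:** the first insertion attempts for slots 4 and 0 caught on a rib and were redone.
- **Slot 0:** its target leans about 0.1 rad, within the 0.22 limit. My top-camera fit did not register it, but the wrist and scene cameras did.

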